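Take the glazed set apart onto its kiln stilts

ROBOT

A 6-joint arm with a two-finger parallel gripper is mounted at the origin on the work surface. World frame = base frame: x ahead of the robot, y to its left, z up, the work surface at z = 0. Lengths are in m, angles in degrees, forces in N, time in s.
With the tool pointing down it reaches from about 0.3 to 0.775 m from the base axis. Payload 14.6 kg.
Tool frame: the origin (TCP) lies midway between the tips of the shut fingers; the grasp point (between the pads) lies 19 mm behind it; x points along the fingers, z is the direction in which the jaws open and shut, and the axes are right-handed (so a half turn about x gives the same grasp; the last joint's range is limited). The gripper opens to 94 mm and grips with 3 to 60 N. Pads are 16 mm wide; open, the fingers measure 119 mm over their backs; the gripper's body (75 mm by 177 mm) begins 78 mm behind the grasp point.
Start: joints at [-67.586, 17.183, 87.147, -0, 75.671, -3.816], TCP at [0.243, -0.493, 0.205] pointing down, gripper open.
Joint ranges: [-173.82, 173.82], [-45.26, 126.66], [13.44, 144.39], [-59.66, 239.66], [0, 175.72], [-146.38, 146.38]. Speed limits (degrees/s): [127.2, 127.2, 147.25, 180, 180, 180].

INTERFACE

Orientations are given as a 3x3 rotation matrix whose columns are the frame's x, y, z axes.
In Python, from rig import robot, read_camera, ticket gives the robot as it stands.
- The arm moves only by the tool move_arm, never from a script. Its arguments are lists of equal length, an entry for each row: "twist": the turn, a rotation vector about the world's x, y, z in rad, a list of three; "offset": the shift along the world's x, y, z in m, a list of three; "jaw": the closure in counts, from 0 (fully open) to 255 (shut). In form: {"twist": [[wx, wy, wz], ...], "offset": [[tx, ty, tz], ...], "jaw": [jaw, ...]}. A call has 1 to 12 rows; each row is the pose to reach, as a shift and turn from the pose measured when the call began; what a row does not reach only later rows make up. A row lasts 1/12 s, in which the tool goes at most 41.7 mm and 7.16 degrees, less where a joint would pass 70% of its speed; a pose out of reach is approached as far as the arm can. A call with a gripper value outside its range is refused whole. The fingers move at their own pace and stop on an object; the grip force is fixed at half the most. Time passes only in rows, so rows that repeat a pose let the fingers close. It gives the time, the measured TCP pose, the force and the opening at its end, in the units of the state.
- robot.read_state(): the state, without advancing time (a new reading comes with each control period).
- read_camera(name): name is "scene" or "top" or "wrist"; returns a dict with "color" (480x640x3 uint8, red, green, blue), "depth" (480x640 float32, m along the optical axis (not along the pixel's ray), 0 where there is no reading), "vfov" (degrees; the focal length in pixels is half the picture's height over the tangent of half this angle, whatever the lens; pixels are square), "cx", "cy" (the principal point, pixels), "distortion" ([k1, k2, p1, p2, k3] as OpenCV has them; the pictures are not rectified), "rvec" (rotation vector, rad) and "tvec" (3), from world to camera coordinates, as OpenCV has them. Camera axes: x right, y down, z forward; pixel columns grow to the right and rows downward; lengths in m; the calibration is good to about 2 mm. A picture is of the moment at which its call begins.
- ticket.sign_off(): hands the job in, once; it reports no verdict.
The state is a dict: "time": time; "qpos": joint angles; "qd": joint speeds; "joint_torque": joint torques, N m; "position": TCP position; "orientation": TCP orientation; "force": force on the tool from outside, world axes, zero at the start; "moment": the same for the moment, N m; "opening": opening from 0.0 (shut) to 1.0 (fully open).
Only numpy, scipy, OpenCV 4.12 (cv2) and the standard library are available. Lean on these libraries where they do the work, as an engineer would, in place of code of your own. Each camera call takes 0.05 s, during which the arm holds its last target.

TASK

This stacked glazed set goes back into the kiln for its decal firing, so take the stack apart from the top down - lid, then jar, then bowl, then dish - and stand each piece upright on its own stilt on the kiln shelf: the lid on the smallest stilt, the jar on the next, the bowl on the next and the dish on the largest, each centred on its stilt and resting on all three pins. Set each one down gently and let go, do not drop it, leave the stilts where they stand, and leave the blue mug and the brush alone.

Things in the scene. Friction and masses are not known exactly. Their poses are not given: they have to be found in the camera images.
- lid: Round glazed stoneware lid (grey-green glaze like the whole set), top of the stack, about 70 g: a flat-bottomed disc 54 mm across and 8 mm thick (top edge bevelled) with a central knob that widens from 16 mm at its foot to 20 mm across at 24 to 30 mm; top of the knob 33 mm above the origin. Origin: centre of the flat underside, z up. It lies loosely in the jar's rim recess (1 to 2 mm play), its underside 5 mm below the jar's rim.
- jar: Straight-sided round glazed jar, 66 mm outside diameter, 80 mm high, about 250 g, about 8 mm wall, open at the top apart from the lid that lies in the recess of its rim (recess 58 mm across, 5 mm deep). Origin: centre of the underside, z up. It stands inside the bowl, whose rim is 47 mm above the jar's underside, so the top 33 mm of the jar stick out above the bowl.
- bowl: Round glazed bowl, 114 mm across the rim, 54 mm high, about 270 g; wall 8 mm thick and vertical over the top 38 mm (outer radius 57, inner radius 49), narrowing to a flat foot 90 mm across; inner floor 7 mm above the underside. Origin: centre of the underside, z up. It stands in the dish, whose rim is 27 mm above the bowl's underside.
- dish: Shallow round glazed dish with an upright wall, bottom of the stack, 156 mm across, 34 mm high, about 320 g; wall 8 mm thick and vertical over the top 24 mm (outer radius 78, inner radius 70), flat foot 132 mm across, inner floor 7 mm above the underside. Origin: centre of the underside, z up. At the start it stands on a dark wooden board 10 mm thick.
- stilt_lid: Smallest kiln stilt, for the lid: a loose cream ceramic three-armed star, 40 g, pins at 17 mm from its centre. All stilts are 18 mm high: arms 10 mm high, with a pin standing up at the end of each arm to 18 mm; a piece rests on the three pin tops. Origin: centre of the underside, z up; one arm points along x. The stilts stand loose on a brown kiln shelf 15 mm thick (375 mm square) about 180 mm apart, in any arrangement.
- stilt_jar: Second smallest stilt, for the jar: as the others, 60 g, pins at 23 mm from its centre, 18 mm high, origin at the centre of the underside.
- stilt_bowl: Second largest stilt, for the bowl: as the others, 90 g, pins at 32 mm from its centre, 18 mm high, origin at the centre of the underside.
- stilt_dish: Largest stilt, for the dish: as the others, 140 g, pins at 48 mm from its centre, 18 mm high, origin at the centre of the underside.
- brush: Glaze brush with a wooden handle, a bystander: 170 mm long, 42 mm wide, 20 mm thick, lying flat on the dark wooden board beside the stack. Origin: under its middle; its length lies along its own x.
- mug: Blue mug with a handle, a bystander: 82 mm across, 90 mm high, on the table beyond the work. Origin: centre of the underside, handle to +y.
Things that resemble listed ones, but are neither listed nor needed, are in the scene too. What is shaped like the stilt_bowl but red is not meant. Leave any pink look-alike of the bowl alone.

How it is judged:
By the outcome, as a careful person would: the job done as asked, in the order asked, and still so for the second after the job is handed in, with the robot touching nothing.
It also fails if it takes over 144 s, if anything falls off the work surface, if the arm or the gripper's body presses on something with over 40 N, if the wrist force passes 120 N, or if a joint passes its speed limit or range.

## Working session

There is one attempt and no reset: what is moved stays moved. The work goes in short steps, Python scripts to look and compute and a tool call to move; the robot and the scene stay as the last step left them, time stands still between calls to the robot, and variables do not carry over. Pictures are saved under pics/ and viewed, and the job is handed in when it is done.

Besides the shell and the picture viewer there is one more tool, called after "Call:" as name(argument=value, ...), one argument or row to a line, values as JSON. move_arm: Moves the arm, as the interface text tells. Its arguments: {"type":"object","properties":{"twist":{"type":"array","items":{"type":"array","items":{"type":"number"}}},"offset":{"type":"array","items":{"type":"array","items":{"type":"number"}}},"jaw":{"type":"array","items":{"type":"number"}}},"required":["twist","offset","jaw"]}

```bash
ls; mkdir -p pics; cat > h.py <<'E'
import numpy as np, cv2
from rig import robot, read_camera, ticket
def cam(name):
    c=read_camera(name); f=240/np.tan(np.radians(c['vfov'])/2)
    c['K']=np.array([[f,0,c['cx']],[0,f,c['cy']],[0,0,1.]]); c['D']=np.array(c['distortion'],float)
    c['R']=cv2.Rodrigues(np.array(c['rvec'],float))[0]; c['t']=np.array(c['tvec'],float).ravel()
    return c
def cloud(c):
    v,u=np.mgrid[0:480,0:640]
    p=cv2.undistortPoints(np.stack([u.ravel(),v.ravel()],1).astype(np.float64)[:,None],c['K'],c['D'])[:,0]
    z=c['depth'].ravel().astype(float)
    P=np.c_[p*z[:,None],z]
    W=(P-c['t'])@c['R']
    W[z<=0]=np.nan
    return W.reshape(480,640,3)
def save(c,n): cv2.imwrite('pics/'+n+'.png',c['color'][...,::-1])
def fitc(P):
    A=np.c_[2*P[:,:2],np.ones(len(P))]; s=np.linalg.lstsq(A,(P[:,:2]**2).sum(1),rcond=None)[0]
    return s[:2],np.sqrt(s[2]+s[0]**2+s[1]**2)
E
python3 - <<'E'
from h import *
for n in ['scene','top','wrist']:
    c=cam(n); save(c,n+'0'); print(n,c['vfov'],c['D'],-c['R'].T@c['t'],c['R'][2])
    np.savez('/tmp/'+n+'0.npz',W=cloud(c),color=c['color'])
s=robot.read_state(); print(s)
E
```

```text
pics
scene 56.056846613300344 [-0.01286852  0.          0.          0.          0.        ] [0.82328286 0.47248712 0.90810992] [-0.27640512 -0.5488152  -0.78892464]
top 53.66118580566028 [-0.05751156  0.          0.          0.          0.        ] [ 0.43708399 -0.08760402  1.06964637] [ 0.05673481  0.01122342 -0.9983262 ]
wrist 64.28068819397366 [-0.06768238  0.          0.          0.          0.        ] [ 0.31142609 -0.46029642  0.38339647] [-0.23521755 -0.11479    -0.96514038]
{'time': 0.15, 'qpos': array([-6.75827867e+01,  1.72089473e+01,  8.71704258e+01,  7.73377677e-05,
        7.56695505e+01, -3.81672520e+00]), 'qd': array([-0.0391837 , -0.13992364, -0.09101624,  0.00649815, -0.06813843,
        0.01361887]), 'joint_torque': array([ 1.67621212e-03, -5.31952286e+01, -3.52819991e+01,  7.08114356e-02,
        2.36435083e-02, -4.53874190e-05]), 'position': array([ 0.24304034, -0.49318139,  0.2050232 ]), 'orientation': array([[-3.24415671e-04,  8.96996849e-01,  4.42036817e-01],
       [ 7.89850144e-04,  4.42036932e-01, -8.96996503e-01],
       [-9.99999635e-01,  5.81431213e-05, -8.51896798e-04]]), 'force': array([-0.55479051,  0.54180251, -0.43828872]), 'moment': array([ 0.00722142,  0.03563484, -0.0126688 ]), 'opening': 1.0008865231240154}
```

View pics/top0.png

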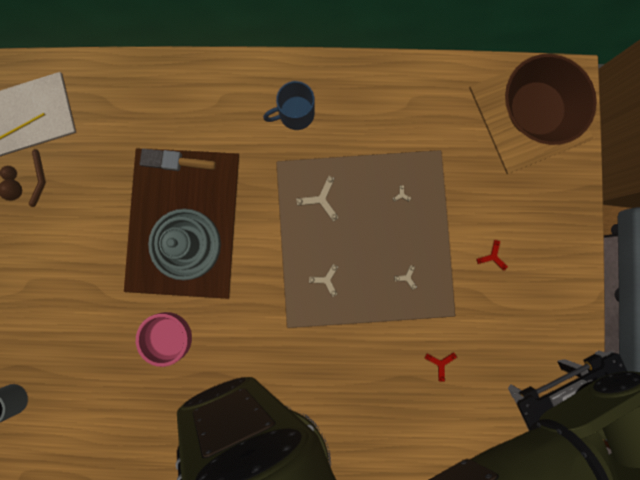

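View pics/scene0.png

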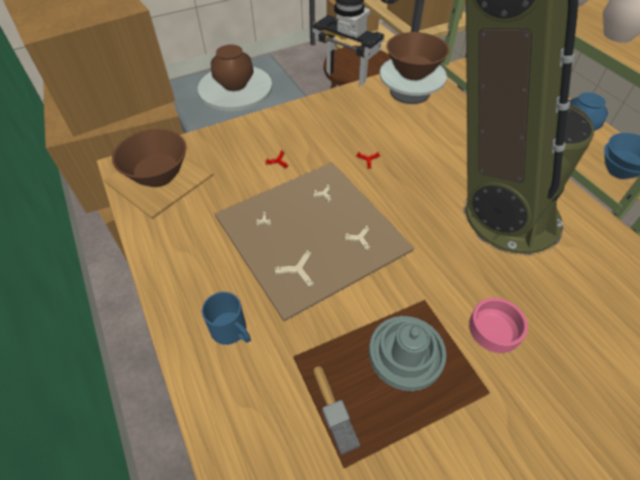

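View pics/wrist0.png

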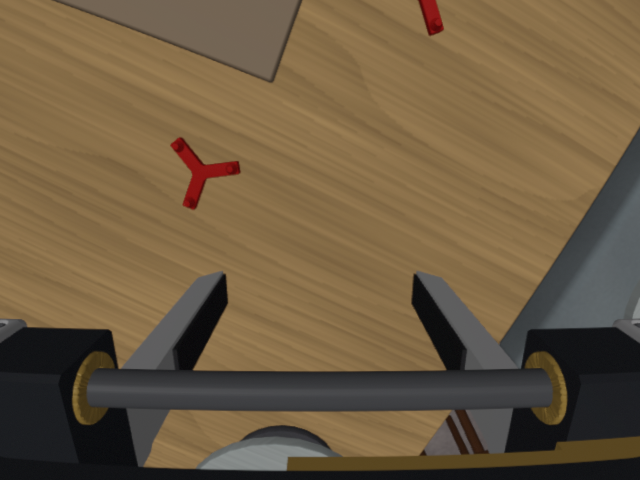

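The top view shows the following:
- The stack is at about (183,244) on the board, with the brush at (177,160) above it.
- The cream stilts are at (322,198), (327,280), (406,278) and (402,193).
- The red look-alikes are at (493,256) and (441,365), the pink bowl is at (163,339) and the mug is at (296,106).

Next I'll measure the stack and the stilts.

```bash
cat > m1.py <<'E'
from h import *
import itertools
for n in ['top','scene']:
    d=np.load(f'/tmp/{n}0.npz'); W=d['W']; C=d['color'].astype(int)
    z=W[...,2]
    reg=(W[...,0]>0.2)&(W[...,0]<0.75)&(W[...,1]<0.35)&(W[...,1]>-0.35)
    # cream stilts
    m=reg&(C.min(2)>120)&(C[...,0]-C[...,2]>10)&(C[...,0]-C[...,2]<75)&(z<0.05)&(z>0.012)&(W[...,1]<0.1)
    k,l,st,ce=cv2.connectedComponentsWithStats(m.astype(np.uint8))
    for i in range(1,k):
        if st[i,4]<25: continue
        P=W[l==i]; print(n,'stilt?',st[i,4],ce[i].round(0),P.mean(0).round(4),'zmax',np.percentile(P[:,2],[5,50,98]).round(4), (P[:,0].max()-P[:,0].min()).round(3))
    # stack levels
    g=reg&(C[...,2]>=C[...,0]-0)&(z>0.012)&(C.max(2)>60)&(W[...,1]>0.0)
    k,l,st,ce=cv2.connectedComponentsWithStats(g.astype(np.uint8))
    for i in range(1,k):
        if st[i,4]>200:print(n,'grey',st[i,4],ce[i].round(0),np.median(W[l==i],0).round(3),np.percentile(W[l==i][:,2],99).round(4), C[l==i].mean(0).round())
E
python3 m1.py
```

```text
top grey 252 [170. 160.] [0.668 0.243 0.03 ] 0.0335 [ 97.  99. 100.]
top grey 2938 [185. 245.] [0.477 0.193 0.045] 0.1314 [75. 84. 79.]
scene stilt? 128 [323. 193.] [ 0.4208 -0.2895  0.0261] zmax [0.0177 0.0264 0.0356] 0.051
scene stilt? 89 [263. 220.] [ 0.6025 -0.2746  0.0271] zmax [0.0194 0.0266 0.0369] 0.032
scene stilt? 223 [359. 237.] [ 0.4118 -0.1112  0.026 ] zmax [0.018  0.0263 0.0351] 0.068
scene stilt? 409 [297. 269.] [ 0.5912 -0.0966  0.0261] zmax [0.0196 0.0261 0.0347] 0.1
scene grey 4329 [407. 353.] [0.497 0.216 0.049] 0.1321 [102. 117. 111.]
scene grey 691 [339. 424.] [0.676 0.259 0.029] 0.0336 [123. 126. 123.]
```

```bash
cat > m2.py <<'E'
from h import *
from scipy.optimize import least_squares
for n in ['top','scene']:
    d=np.load(f'/tmp/{n}0.npz'); W=d['W']; C=d['color'].astype(int); z=W[...,2]
    near=np.hypot(W[...,0]-0.487,W[...,1]-0.2)<0.11
    for nm,zr,ri,ro in [('dish',.044,.070,.078),('bowl',.071,.049,.057),('jar',.104,.029,.033),('knob',.132,0,.01)]:
        m=near&(abs(z-zr)<.0035)
        P=W[m]; c=np.median(P[:,:2],0)
        f=lambda c:(lambda r:np.maximum(r-ro,0)+np.minimum(r-ri,0))(np.hypot(P[:,0]-c[0],P[:,1]-c[1]))
        s=least_squares(f,c,loss='soft_l1',f_scale=.002)
        print(n,nm,m.sum(),s.x.round(4),np.sqrt((f(s.x)**2).mean()).round(4),P[:,2].mean().round(4))
    c=cam(n)
    hsv=cv2.cvtColor(d['color'],cv2.COLOR_RGB2HSV)
    if n=='top': print([ (d['color'][y,x]) for x,y in [(322,198),(340,220),(405,190),(406,278)]])
E
python3 m2.py
python3 - <<'E'
import cv2
a=cv2.imread('pics/top0.png')[140:340,260:460]; cv2.imwrite('pics/crop1.png',cv2.resize(a,(600,600),interpolation=cv2.INTER_CUBIC))
E
```

```text
top dish 784 [0.4803 0.2034] 0.0077 0.0437
top bowl 561 [0.4816 0.2018] 0.0034 0.0707
top jar 512 [0.4792 0.2054] 0.0075 0.1048
top knob 72 [0.4786 0.2029] 0.0 0.1313
[array([159, 143, 116], dtype=uint8), array([101,  80,  59], dtype=uint8), array([97, 77, 56], dtype=uint8), array([157, 142, 115], dtype=uint8)]
scene dish 959 [0.4798 0.1999] 0.0087 0.0444
scene bowl 663 [0.4818 0.1989] 0.0043 0.0714
scene jar 454 [0.4795 0.2007] 0.0063 0.105
scene knob 78 [0.4816 0.2029] 0.0001 0.1322
```

View pics/crop1.png

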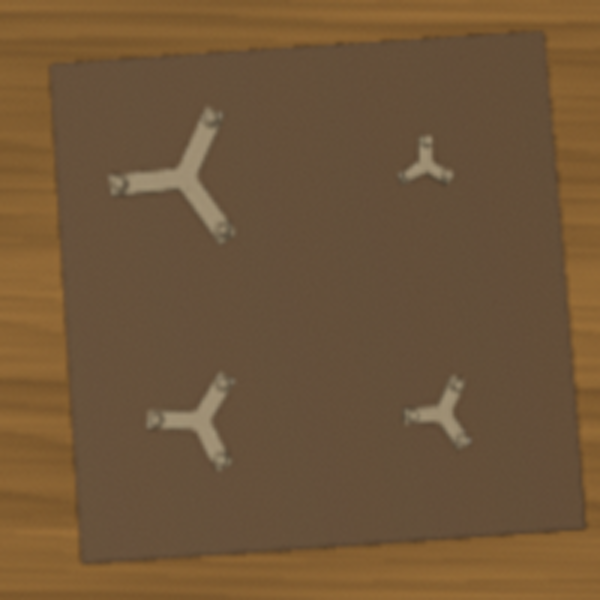

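```bash
cat > star.py <<'E'
from h import *
from scipy.optimize import minimize
def plane(c,uv,z):
    p=cv2.undistortPoints(np.asarray(uv,float).reshape(-1,1,2),c['K'],c['D'])[:,0]
    d=np.c_[p,np.ones(len(p))]@c['R']; o=-c['R'].T@c['t']
    return o+d*((z-o[2])/d[:,2])[:,None]
def proj(c,P): return cv2.projectPoints(np.asarray(P,float).reshape(-1,1,3),cv2.Rodrigues(c['R'])[0],c['t'],c['K'],c['D'])[0][:,0]
def render(c,x,y,th,rp,S=4,w=.004):
    im=np.zeros((480*S,640*S),np.uint8)
    for k in range(3):
        a=th+k*2*np.pi/3; R=np.array([[np.cos(a),-np.sin(a)],[np.sin(a),np.cos(a)]])
        b=np.array([[0,-w],[rp+w,-w],[rp+w,w],[0,w]])@R.T+[x,y]
        V=np.r_[np.c_[b,np.full(4,.015)],np.c_[b,np.full(4,.025)]]
        cv2.fillConvexPoly(im,cv2.convexHull((proj(c,V)*S+S/2).astype(np.int32)),255)
        q=np.array([[rp+.003*np.cos(t),.003*np.sin(t)] for t in np.arange(0,6.28,.5)])@R.T+[x,y]
        V=np.r_[np.c_[q,np.full(len(q),.025)],np.c_[q,np.full(len(q),.033)]]
        cv2.fillConvexPoly(im,cv2.convexHull((proj(c,V)*S+S/2).astype(np.int32)),255)
    return cv2.resize(im,(640,480),interpolation=cv2.INTER_AREA)/255.
def creaminess(c):
    C=c['color'].astype(float); g=C[...,1]
    return g
def fit(c,x0,y0,rp,th0=None):
    u0,v0=proj(c,[[x0,y0,.025]])[0]; h=int(45 if rp<.03 else 70)*(1 if c['K'][0,0]<600 else 1)
    span=proj(c,[[x0,y0+rp+.02,.025]])[0]-[u0,v0]; h=int(np.hypot(*span))
    r0,r1,c0,c1=max(0,int(v0)-h),min(480,int(v0)+h),max(0,int(u0)-h),min(640,int(u0)+h)
    g=creaminess(c)[r0:r1,c0:c1]; lo=np.median(g); g=np.clip((g-lo)/(np.percentile(g,99)-lo),0,1)
    cost=lambda p:((render(c,p[0],p[1],p[2],rp)[r0:r1,c0:c1]-g)**2).sum()
    ths=np.radians(np.arange(0,120,10)) if th0 is None else [th0]
    best=min(((cost([x0,y0,t]),t) for t in ths))[1]
    r=minimize(cost,[x0,y0,best],method='Nelder-Mead',options=dict(initial_simplex=[[x0,y0,best],[x0+.006,y0,best],[x0,y0+.006,best],[x0,y0,best+.15]],xatol=1e-4,fatol=.01,maxiter=150))
    return r.x,r.fun/ (g**2).sum()
if __name__=='__main__':
    for n in ['top','scene']:
        c=cam(n)
        for nm,x,y,rp in [('lid',.6025,-.2746,.017),('jar',.4208,-.2895,.023),('bowl',.4118,-.1112,.032),('dish',.5912,-.0966,.048)]:
            p,q=fit(c,x,y,rp); print(n,nm,p[:2].round(4),np.degrees(p[2]).round(1)%120,q.round(3))
E
python3 star.py
```

```text
top lid [ 0.6005 -0.2763] 1.3 0.262
top jar [ 0.4158 -0.2899] 95.3 0.12
top bowl [ 0.4073 -0.1112] 89.7 0.197
top dish [ 0.5875 -0.0963] 96.5 0.24
scene lid [ 0.6007 -0.2802] 2.0 0.332
scene jar [ 0.4167 -0.2934] 96.7 0.215
scene bowl [ 0.4075 -0.1156] 89.6 0.122
scene dish [ 0.5873 -0.101 ] 97.4 0.111
```

Call:
move_arm(
  twist=[
    [0,0,1.113],
    [0,0,1.113],
    [0,0,1.113],
    [0,0,1.113],
    [0,0,1.113],
    [0,0,1.113],
    [0,0,1.113],
    [0,0,1.113],
    [0,0,1.113],
    [0,0,1.113],
    [0,0,1.113],
    [0,0,1.113],
  ],
  offset=[
    [0.23,0.263,0.06],
    [0.23,0.263,0.06],
    [0.23,0.263,0.06],
    [0.23,0.263,0.06],
    [0.23,0.263,0.06],
    [0.23,0.263,0.06],
    [0.23,0.263,0.06],
    [0.23,0.263,0.06],
    [0.23,0.263,0.06],
    [0.23,0.263,0.06],
    [0.23,0.263,0.06],
    [0.23,0.263,0.06],
  ],
  jaw=[0,0,0,0,0,0,0,0,0,0,0,0],
)

```text
time: 1.35
position: [0.4726, -0.2308, 0.265]
orientation: [[-0.001, 0.002, 1.0], [0.0, 1.0, -0.002], [-1.0, 0.0, -0.001]]
force: [-0.0, -0.5, -0.3]
opening: 1.002
```

```bash
cat > look.py <<'E'
import sys
from star import *
n=sys.argv[1]; c=cam('wrist'); save(c,n)
s=robot.read_state(); print(s['time'],s['position'].round(4),s['qpos'].round(1),s['orientation'].round(3).tolist())
np.savez('/tmp/'+n+'.npz',W=cloud(c),color=c['color'],R=c['R'],t=c['t'],K=c['K'],D=c['D'])
ST=[('lid',.6005,-.277,.017),('jar',.4160,-.291,.023),('bowl',.4073,-.1125,.032),('dish',.5875,-.0975,.048)]
for nm,x,y,rp in ST:
    uv=proj(c,[[x,y,.025]])[0]
    if len(sys.argv)>2 and nm in sys.argv[2].split(',') or (len(sys.argv)==2 and 30<uv[0]<610 and 30<uv[1]<330):
        p,q=fit(c,x,y,rp); print(nm,uv.round(),p[:2].round(4),np.degrees(p[2]).round(1)%120,q.round(3))
E
python3 look.py w1
```

```text
1.4 [ 0.4724 -0.2311  0.265 ] [-30.   11.8  85.9  -0.   82.3 -29.9] [[-0.001, 0.003, 1.0], [0.0, 1.0, -0.003], [-1.0, 0.0, -0.001]]
lid [431. 243.] [ 0.6011 -0.2766] 0.6 0.475
jar [270. 255.] [ 0.4167 -0.2907] 95.3 0.105
bowl [256.  91.] [ 0.4082 -0.1106] 90.4 0.237
dish [430.  76.] [ 0.588  -0.0958] 96.5 0.283
```

View pics/w1.png

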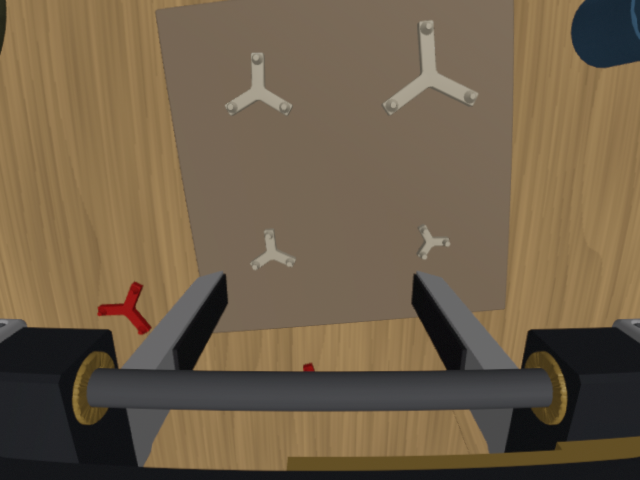

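Call:
move_arm(
  twist=[
    [0,0,0.002],
    [0,0,0.002],
    [0,0,0.002],
    [0,0,0.002],
    [0,0,0.002],
    [0,0,0.002],
    [0,0,0.002],
    [0,0,0.002],
    [0,0,0.002],
    [0,0,0.002],
    [0,0,0.002],
    [0,0,0.002],
  ],
  offset=[
    [0.008,0.381,0],
    [0.008,0.381,0],
    [0.008,0.381,0],
    [0.008,0.381,0],
    [0.008,0.381,0],
    [0.008,0.381,0],
    [0.008,0.381,0],
    [0.008,0.381,0],
    [0.008,0.381,0],
    [0.008,0.381,0],
    [0.008,0.381,0],
    [0.008,0.381,0],
  ],
  jaw=[0,0,0,0,0,0,0,0,0,0,0,0],
)

```text
time: 2.4
position: [0.4805, 0.1488, 0.2648]
orientation: [[-0.001, 0.002, 1.0], [-0.0, 1.0, -0.002], [-1.0, -0.0, -0.001]]
force: [0.8, 0.3, -0.2]
opening: 0.999
```

```bash
cat > rims.py <<'E'
import sys
from star import *
from scipy.optimize import least_squares
d=np.load('/tmp/'+sys.argv[1]+'.npz'); W=d['W']; z=W[...,2]; 
cx,cy=(float(a) for a in sys.argv[2].split(','))
dz=float(sys.argv[3]) if len(sys.argv)>3 else 0
near=np.hypot(W[...,0]-cx,W[...,1]-cy)
for nm,zr,ri,ro in [('dish',.044,.070,.078),('bowl',.071,.049,.057),('jar',.104,.029,.033),('knob',.132,0,.01)]:
    m=(abs(z-zr-dz)<.003)&(near<ro+.012)&(near>ri-.012)
    m[330:]=False
    P=W[m]
    if len(P)<20: continue
    f=lambda c:(lambda r:np.maximum(r-ro,0)+np.minimum(r-ri,0))(np.hypot(P[:,0]-c[0],P[:,1]-c[1]))
    s=least_squares(f,[cx,cy],loss='soft_l1',f_scale=.001)
    a=np.degrees(np.arctan2(P[:,1]-s.x[1],P[:,0]-s.x[0])); cov=len(np.unique((a//20)))
    print(nm,m.sum(),s.x.round(4),'cov',cov,'/18',np.sqrt((f(s.x)**2).mean()).round(4),np.median(P[:,2]).round(4))
E
python3 look.py w2 none; python3 rims.py w2 .480,.203
```

```text
2.45 [0.4806 0.1483 0.265 ] [13.   8.8 89.5 -0.  81.8 13.2] [[-0.001, 0.003, 1.0], [-0.0, 1.0, -0.003], [-1.0, -0.0, -0.001]]
dish 3415 [0.481  0.2015] cov 18 /18 0.0001 0.043
bowl 2730 [0.4827 0.2006] cov 18 /18 0.0 0.07
jar 2586 [0.4794 0.202 ] cov 18 /18 0.0057 0.1046
knob 396 [0.4801 0.2029] cov 18 /18 0.0 0.1309
```

View pics/w2.png

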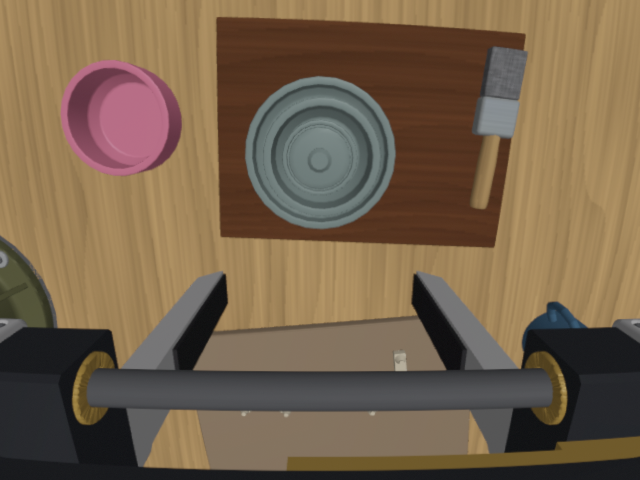

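Call:
move_arm(
  twist=[
    [0,0,0.002],
    [0,0,0.002],
    [0,0,0.002],
    [0,0,0.002],
    [0,0,0.002],
    [0,0,0.002],
    [0,0,0.002],
    [0,0,0.002],
    [0,0,0.002],
    [0,0,0.002],
    [0,0,0.002],
    [0,0,0.002],
  ],
  offset=[
    [-0.0005,0.03,-0.02],
    [-0.0005,0.0545,-0.04],
    [-0.0005,0.0545,-0.06],
    [-0.0005,0.0545,-0.08],
    [-0.0005,0.0545,-0.1],
    [-0.0005,0.0545,-0.115],
    [-0.0005,0.0545,-0.125],
    [-0.0005,0.0545,-0.135],
    [-0.0005,0.0545,-0.143],
    [-0.0005,0.0545,-0.149],
    [-0.0005,0.0545,-0.152],
    [-0.0005,0.0545,-0.152],
  ],
  jaw=[140,140,140,140,140,140,140,140,140,140,140,140],
)

```text
time: 3.45
position: [0.4801, 0.2027, 0.1126]
orientation: [[-0.001, 0.001, 1.0], [-0.0, 1.0, -0.001], [-1.0, -0.0, -0.001]]
force: [0.5, 0.5, -0.1]
opening: 0.452
```

```bash
python3 look.py w3 none; python3 rims.py w3 .480,.203
```

```text
3.5 [0.4802 0.2028 0.1131] [18.9 19.1 97.6  0.  63.3 18.9] [[-0.001, 0.001, 1.0], [-0.0, 1.0, -0.001], [-1.0, -0.0, -0.001]]
dish 5608 [0.4808 0.201 ] cov 13 /18 0.0001 0.043
bowl 4371 [0.4823 0.2004] cov 17 /18 0.0 0.0699
jar 5492 [0.4801 0.1997] cov 18 /18 0.0058 0.1049
knob 1149 [0.479  0.2033] cov 18 /18 0.0031 0.1308
```

View pics/w3.png

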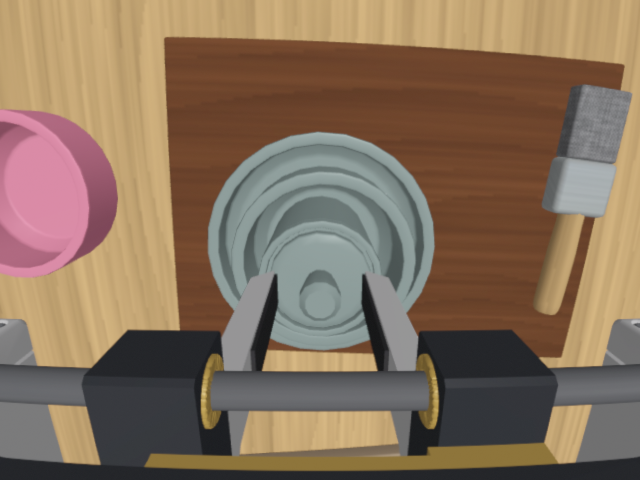

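The knob, at about (320,298), sits midway between the fingers. I'll close on it.

Call:
move_arm(
  twist=[
    [0,0,0],
    [0,0,0],
    [0,0,0],
    [0,0,0],
    [0,0,0],
    [0,0,0],
    [0,0,0],
    [0,0,0],
  ],
  offset=[
    [0,0,0],
    [0,0,0],
    [0,0,0],
    [0,0,0],
    [0,0,0],
    [0,0,0],
    [0,0,0],
    [0,0,0],
  ],
  jaw=[255,255,255,255,255,255,255,255],
)

```text
time: 4.17
position: [0.4803, 0.2029, 0.1134]
orientation: [[-0.0, 0.001, 1.0], [0.0, 1.0, -0.001], [-1.0, 0.0, -0.0]]
force: [-1.2, -0.2, 3.4]
opening: 0.193
```

Call:
move_arm(
  twist=[
    [0,0,0],
    [0,0,0],
    [0,0,0],
    [0,0,0],
    [0,0,0],
    [0,0,0],
    [0,0,0],
    [0,0,0],
  ],
  offset=[
    [0,0,0.003],
    [0,0,0.008],
    [0,0,0.02],
    [0,0,0.04],
    [0,0,0.06],
    [0,0,0.06],
    [0,0,0.06],
    [0,0,0.06],
  ],
  jaw=[255,255,255,255,255,255,255,255],
)

```text
time: 4.83
position: [0.48, 0.2027, 0.1726]
orientation: [[-0.001, 0.001, 1.0], [-0.0, 1.0, -0.001], [-1.0, -0.0, -0.001]]
force: [0.2, -0.9, -1.2]
opening: 0.196
```

```bash
python3 look.py w4 none; python3 rims.py w4 .480,.203;python3 rims.py w4 .480,.203 .06
```

```text
4.8833 [0.4798 0.2027 0.1723] [18.9 15.3 94.2  0.  70.7 18.9] [[-0.002, 0.001, 1.0], [-0.001, 1.0, -0.001], [-1.0, -0.001, -0.002]]
dish 4130 [0.4811 0.2012] cov 15 /18 0.0001 0.043
bowl 3161 [0.4826 0.2   ] cov 15 /18 0.0 0.07
jar 936 [0.4805 0.2027] cov 11 /18 0.0 0.1029
jar 2705 [0.48   0.1934] cov 16 /18 0.0054 0.1646
knob 1172 [0.4799 0.2068] cov 18 /18 0.003 0.1902
```

View pics/w4.png

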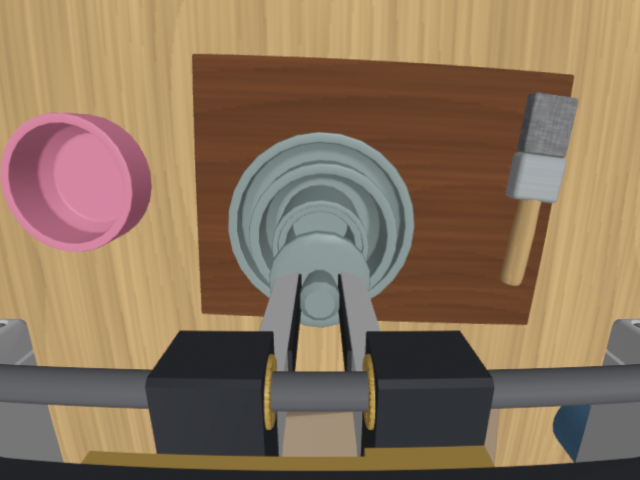

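```bash
python3 - <<'E'
import numpy as np,sys
from h import fitc
W=np.load('/tmp/w4.npz')['W'].reshape(-1,3)
r=np.hypot(W[:,0]-.48,W[:,1]-.203)
P=W[(r>.012)&(r<.022)&(W[:,2]>.15)&(W[:,2]<.18)&(W[:,1]>.206)]
A=np.c_[P[:,:2]-[.48,.203],np.ones(len(P))]; s,res,_,_=np.linalg.lstsq(A,P[:,2],rcond=None); print(len(P),s, (P[:,2]-A@s).std())
T=W[(r<.013)&(W[:,2]>.187)]; print('knob top',len(T),T.mean(0),T[:,2].min(),T[:,2].max())
E
```

```text
1745 [ 0.00635788 -0.2462237   0.16949965] 0.0033582020569455644
knob top 3354 [0.47999911 0.204683   0.22075626] 0.18703443383146945 0.2842079407692629
```

```bash
cat > lidp.py <<'E'
import numpy as np,sys
n,cx,cy,zt=sys.argv[1],*map(float,sys.argv[2:5])
W=np.load(f'/tmp/{n}.npz')['W'].reshape(-1,3)
r=np.hypot(W[:,0]-cx,W[:,1]-cy)
P=W[(r>.010)&(r<.023)&(abs(W[:,2]-zt)<.006)&(W[:,1]>cy+.002)]
rng=np.random.default_rng(0);best=None
for _ in range(300):
    q=P[rng.choice(len(P),3,False)]; nn=np.cross(q[1]-q[0],q[2]-q[0]); 
    if np.linalg.norm(nn)<2e-5: continue
    nn/=np.linalg.norm(nn); m=abs((P-q[0])@nn)<.0005
    if best is None or m.sum()>best.sum(): best=m
Q=P[best];A=np.c_[Q[:,:2]-[cx,cy],np.ones(len(Q))]; s=np.linalg.lstsq(A,Q[:,2],rcond=None)[0]; print(len(P),len(Q),'slope deg',np.degrees(s[:2]).round(2),'z',s[2].round(4))
# outline of the disc: points z near top-bevel
E=W[(abs(W[:,2]-(s[2]-.003))<.012)&(r<.035)]; print(E.min(0).round(4),E.max(0).round(4))
E
python3 lidp.py w4 .48 .203 .166; python3 lidp.py w2 .48 .2029 .106
```

```text
1998 1122 slope deg [-0.36 -1.64] z 0.1655
[0.4534 0.1758 0.1576] [0.507  0.2299 0.1745]
844 419 slope deg [ 0.23 -1.12] z 0.1063
[0.4477 0.1705 0.0956] [0.513  0.235  0.1088]
```

Call:
move_arm(
  twist=[
    [0,0,0],
    [0,0,0],
    [0,0,0],
    [0,0,0],
    [0,0,0],
    [0,0,0],
    [0,0,0],
    [0,0,0],
    [0,0,0],
    [0,0,0],
    [0,0,0],
    [0,0,0],
  ],
  offset=[
    [0.005,-0.02,0],
    [0.0125,-0.05,0],
    [0.0225,-0.09,0],
    [0.0325,-0.13,0],
    [0.0425,-0.17,0],
    [0.0525,-0.21,0],
    [0.0625,-0.25,0],
    [0.0725,-0.29,0],
    [0.0825,-0.33,0],
    [0.0925,-0.37,0],
    [0.1025,-0.41,0],
    [0.11,-0.44,0],
  ],
  jaw=[255,255,255,255,255,255,255,255,255,255,255,255],
)

```text
time: 5.88
position: [0.5895, -0.2403, 0.1707]
orientation: [[-0.004, 0.002, 1.0], [0.0, 1.0, -0.002], [-1.0, 0.0, -0.004]]
force: [-0.1, -0.1, -1.3]
opening: 0.195
```

Call:
move_arm(
  twist=[
    [0,0,0.001],
    [0,-0.002,0.001],
    [0,-0.003,0.002],
    [0,-0.003,0.002],
    [0,-0.003,0.002],
    [0,-0.003,0.002],
    [0,-0.003,0.002],
    [0,-0.003,0.002],
    [0,-0.003,0.002],
    [0,-0.003,0.002],
    [0,-0.003,0.002],
    [0,-0.003,0.002],
  ],
  offset=[
    [0.008,-0.026,0],
    [0.0115,-0.0364,0],
    [0.0115,-0.0364,-0.02],
    [0.0115,-0.0364,-0.045],
    [0.0115,-0.0364,-0.065],
    [0.0115,-0.0364,-0.08],
    [0.0115,-0.0364,-0.092],
    [0.0115,-0.0364,-0.1],
    [0.0115,-0.0364,-0.106],
    [0.0115,-0.0364,-0.11],
    [0.0115,-0.0364,-0.112],
    [0.0115,-0.0364,-0.112],
  ],
  jaw=[255,255,255,255,255,255,255,255,255,255,255,255],
)

```text
time: 6.88
position: [0.6011, -0.2767, 0.0589]
orientation: [[-0.001, 0.0, 1.0], [-0.0, 1.0, -0.0], [-1.0, -0.0, -0.001]]
force: [-0.7, 0.0, -1.1]
opening: 0.193
```

```bash
python3 look.py w5 none; python3 -c "
from h import *
for n in ['scene','top']:
    c=cam(n); save(c,n+'5')
import cv2
a=cv2.imread('pics/scene5.png')[150:290,200:400]; cv2.imwrite('pics/crop5.png',cv2.resize(a,(800,560),interpolation=cv2.INTER_CUBIC))"
```

```text
6.9333 [ 0.6012 -0.2768  0.0592] [-27.9  39.3  74.7  -0.   66.  -27.9] [[-0.0, 0.0, 1.0], [-0.0, 1.0, -0.0], [-1.0, -0.0, -0.0]]
```

View pics/w5.png

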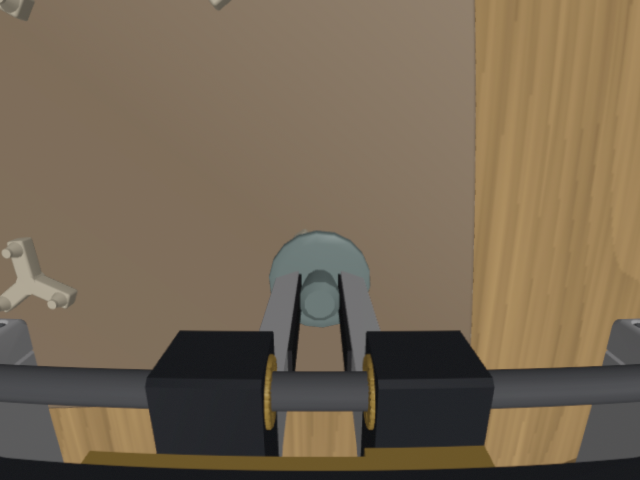

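View pics/crop5.png

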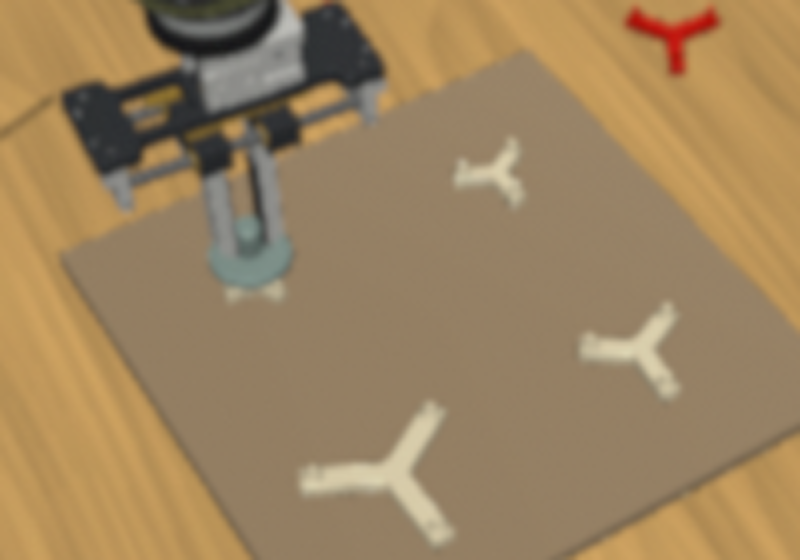

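The lid is above the small stilt. I'll lower it slowly and watch the force.

Call:
move_arm(
  twist=[
    [0,0,0],
    [0,0,0],
    [0,0,0],
    [0,0,0],
    [0,0,0],
    [0,0,0],
    [0,0,0],
    [0,0,0],
  ],
  offset=[
    [0,0,-0.003],
    [0,0,-0.006],
    [0,0,-0.008],
    [0,0,-0.0095],
    [0,0,-0.0105],
    [0,0,-0.011],
    [0,0,-0.011],
    [0,0,-0.011],
  ],
  jaw=[255,255,255,255,255,255,255,255],
)

```text
time: 7.7
position: [0.6013, -0.2769, 0.0485]
orientation: [[0.0, 0.0, 1.0], [-0.0, 1.0, -0.0], [-1.0, -0.0, 0.0]]
force: [-0.1, -0.9, -1.0]
opening: 0.193
```

Call:
move_arm(
  twist=[
    [0,0,0],
    [0,0,0],
    [0,0,0],
    [0,0,0],
  ],
  offset=[
    [0,0,-0.0005],
    [0,0,-0.001],
    [0,0,-0.001],
    [0,0,-0.001],
  ],
  jaw=[255,255,255,255],
)

```text
time: 8.03
position: [0.6013, -0.2769, 0.0475]
orientation: [[0.0, 0.0, 1.0], [-0.0, 1.0, -0.0], [-1.0, -0.0, 0.0]]
force: [0.3, -0.8, -1.7]
opening: 0.195
```

Call:
move_arm(
  twist=[
    [0,0,0],
    [0,0,0],
    [0,0,0],
    [0,0,0],
  ],
  offset=[
    [0,0,-0.0004],
    [0,0,-0.0007],
    [0,0,-0.0007],
    [0,0,-0.0007],
  ],
  jaw=[255,255,255,255],
)

```text
time: 8.37
position: [0.6015, -0.277, 0.0474]
orientation: [[0.001, 0.0, 1.0], [-0.001, 1.0, -0.0], [-1.0, -0.001, 0.001]]
force: [-2.6, 0.7, 4.8]
opening: 0.193
```

Contact at about 6 N. Releasing.

Call:
move_arm(
  twist=[
    [0,0,0],
    [0,0,0],
    [0,0,0],
    [0,0,0],
    [0,0,0],
    [0,0,0],
    [0,0,0],
    [0,0,0],
  ],
  offset=[
    [0,0,0],
    [0,0,0],
    [0,0,0],
    [0,0,0],
    [0,0,0],
    [0,0,0],
    [0,0,0],
    [0,0,0],
  ],
  jaw=[190,170,150,140,140,140,140,140],
)

```text
time: 9.03
position: [0.6015, -0.277, 0.0473]
orientation: [[0.001, 0.001, 1.0], [-0.001, 1.0, -0.001], [-1.0, -0.001, 0.001]]
force: [-0.3, 0.4, 0.2]
opening: 0.447
```

Call:
move_arm(
  twist=[
    [0,0,0],
    [0,0,0],
    [0,0,0],
    [0,0,0],
    [0,0,0],
    [0,0,0],
    [0,0,0],
    [0,0,0],
    [0,0,0],
    [0,0,0],
    [0,0,0],
    [0,0,0],
  ],
  offset=[
    [0,0,0.005],
    [0,0,0.02],
    [0,0,0.045],
    [0,0,0.075],
    [0,0,0.11],
    [0,0,0.15],
    [-0.005,0.01,0.17],
    [-0.015,0.02,0.19],
    [-0.03,0.03,0.2],
    [-0.06,0.04,0.2],
    [-0.09,0.04,0.2],
    [-0.09,0.04,0.2],
  ],
  jaw=[140,140,140,140,140,140,100,50,0,0,0,0],
)

```text
time: 10.03
position: [0.5082, -0.2365, 0.2483]
orientation: [[0.001, 0.001, 1.0], [-0.001, 1.0, -0.001], [-1.0, -0.001, 0.001]]
force: [0.5, -0.0, 1.0]
opening: 0.839
```

```bash
python3 look.py w6; python3 - <<'E'
import numpy as np
W=np.load('/tmp/w6.npz')['W'].reshape(-1,3)
r=np.hypot(W[:,0]-.601,W[:,1]+.277)
T=W[(r<.02)&(W[:,2]>.0625)&(W[:,2]<.07)]; print('knob top',len(T),T.mean(0).round(4),((T.max(0)+T.min(0))/2).round(4))
P=W[(r<.035)&(W[:,2]>.034)&(W[:,2]<.06)]; print(((P.max(0)+P.min(0))/2).round(4),np.median(P[:,2]))
E
python3 lidp.py w6 .601 -.277 .041
```

```text
10.0833 [ 0.51   -0.2369  0.2486] [-28.6  17.   81.6  -0.   81.2 -28.6] [[0.002, 0.001, 1.0], [-0.001, 1.0, -0.001], [-1.0, -0.001, 0.002]]
lid [403. 242.] [ 0.6042 -0.2736] 61.5 0.96
jar [236. 254.] [ 0.4162 -0.2908] 94.7 0.132
bowl [218.  83.] [ 0.4084 -0.1109] 90.1 0.213
dish [399.  67.] [ 0.5889 -0.0965] 97.1 0.323
knob top 259 [ 0.6008 -0.2759  0.0646] [ 0.6013 -0.2768  0.0648]
[ 0.6019 -0.2763  0.047 ] 0.03978715854240393
540 269 slope deg [ 0.21 -0.27] z 0.0401
[ 0.5753 -0.3031  0.0322] [ 0.6286 -0.2495  0.049 ]
```

View pics/w6.png

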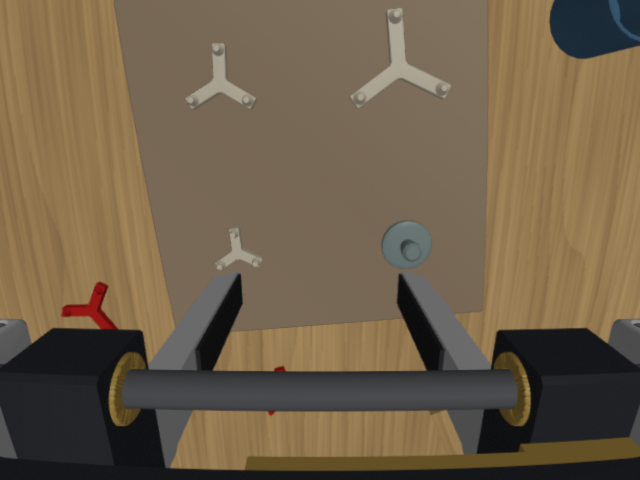

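The lid rests level on its stilt: knob at (.601,-.276), disc top at .040, tilt under 0.5°. Now the jar.

Call:
move_arm(
  twist=[
    [0,0,0],
    [0,0,0],
    [0,0,0],
    [0,0,0],
    [0,0,0],
    [0,0,0],
    [0,0,0],
    [0,0,0],
    [0,0,0],
    [0,0,0],
    [0,0,0],
    [0,0,0],
  ],
  offset=[
    [-0.03,0.387,0],
    [-0.03,0.387,0],
    [-0.03,0.387,0],
    [-0.03,0.387,0],
    [-0.03,0.387,0],
    [-0.03,0.387,0],
    [-0.03,0.387,0],
    [-0.03,0.387,0],
    [-0.03,0.387,0],
    [-0.03,0.387,0],
    [-0.03,0.387,0],
    [-0.03,0.387,0],
  ],
  jaw=[0,0,0,0,0,0,0,0,0,0,0,0],
)

```text
time: 11.08
position: [0.4804, 0.1506, 0.2486]
orientation: [[0.002, -0.001, 1.0], [-0.002, 1.0, 0.001], [-1.0, -0.002, 0.002]]
force: [0.3, 0.3, 0.1]
opening: 0.997
```

```bash
python3 look.py w7 none; python3 rims.py w7 .480,.203
```

```text
11.1333 [0.4804 0.1498 0.2486] [13.2  9.3 91.  -0.1 79.6 13.3] [[0.002, 0.001, 1.0], [-0.002, 1.0, -0.001], [-1.0, -0.002, 0.002]]
dish 3695 [0.4809 0.2015] cov 18 /18 0.0001 0.043
bowl 2974 [0.4826 0.2005] cov 18 /18 0.0001 0.07
jar 1121 [0.4805 0.2028] cov 18 /18 0.0001 0.103
```

Call:
move_arm(
  twist=[
    [0,0,0],
    [0,-0.002,0],
    [0,-0.002,0],
    [0,-0.002,0],
    [0,-0.002,0],
    [0,-0.002,0],
    [0,-0.002,0],
    [0,-0.002,0],
    [0,-0.002,0],
    [0,-0.002,0],
    [0,-0.002,0],
    [0,-0.002,0],
  ],
  offset=[
    [0,0.03,-0.01],
    [0,0.053,-0.03],
    [0,0.053,-0.06],
    [0,0.053,-0.085],
    [0,0.053,-0.105],
    [0,0.053,-0.12],
    [0,0.053,-0.135],
    [0,0.053,-0.147],
    [0,0.053,-0.157],
    [0,0.053,-0.165],
    [0,0.053,-0.17],
    [0,0.053,-0.171],
  ],
  jaw=[0,0,0,0,0,0,0,0,0,0,0,0],
)

```text
time: 12.13
position: [0.4805, 0.2023, 0.077]
orientation: [[0.003, 0.002, 1.0], [-0.002, 1.0, -0.002], [-1.0, -0.002, 0.003]]
force: [-0.3, 0.1, -0.7]
opening: 1.003
```

Call:
move_arm(
  twist=[
    [0,0,0],
    [0,0,0],
    [0,0,0],
    [0,0,0],
    [0,0,0],
    [0,0,0],
    [0,0,0],
    [0,0,0],
  ],
  offset=[
    [0,0,0],
    [0,0,0],
    [0,0,0],
    [0,0,0],
    [0,0,0],
    [0,0,0],
    [0,0,0],
    [0,0,0],
  ],
  jaw=[30,60,80,100,130,160,200,255],
)

```text
time: 12.8
position: [0.4806, 0.2024, 0.0774]
orientation: [[0.003, 0.001, 1.0], [-0.002, 1.0, -0.001], [-1.0, -0.002, 0.003]]
force: [-1.3, -0.5, 5.3]
opening: 0.685
```

Call:
move_arm(
  twist=[
    [0,0,0],
    [0,0,0],
    [0,0,0],
    [0,0,0],
    [0,0,0],
    [0,0,0],
    [0,0,0],
    [0,0,0],
    [0,0,0],
    [0,0,0],
    [0,0,0],
    [0,0,0],
  ],
  offset=[
    [0,0,0.002],
    [0,0,0.005],
    [0,0,0.01],
    [0,0,0.017],
    [0,0,0.025],
    [0,0,0.035],
    [0,0,0.05],
    [0,0,0.065],
    [0,0,0.08],
    [0,0,0.09],
    [0,0,0.095],
    [0,0,0.095],
  ],
  jaw=[255,255,255,255,255,255,255,255,255,255,255,255],
)

```text
time: 13.8
position: [0.4809, 0.2025, 0.1736]
orientation: [[0.005, 0.002, 1.0], [-0.001, 1.0, -0.002], [-1.0, -0.001, 0.005]]
force: [0.2, -0.0, -3.0]
opening: 0.684
```

```bash
cat > chk.py <<'E'
import sys
from star import *
# rim ring plane + circle near expected centre/height: name cx cy z ri ro [wristname]
n,cx,cy,zt,ri,ro=sys.argv[1],*map(float,sys.argv[2:7])
tol=float(sys.argv[7]) if len(sys.argv)>7 else .005
W=np.load(f'/tmp/{n}.npz')['W'].reshape(-1,3)
r=np.hypot(W[:,0]-cx,W[:,1]-cy)
P=W[(r>ri-.006)&(r<ro+.006)&(abs(W[:,2]-zt)<tol)]
rng=np.random.default_rng(0);best=None
for _ in range(400):
    q=P[rng.choice(len(P),3,False)]; nn=np.cross(q[1]-q[0],q[2]-q[0]); l=np.linalg.norm(nn)
    if l<2e-4: continue
    nn/=l
    if abs(nn[2])<.95: continue
    m=abs((P-q[0])@nn)<.0006
    if best is None or m.sum()>best.sum(): best=m
Q=P[best];A=np.c_[Q[:,:2]-[cx,cy],np.ones(len(Q))]; s=np.linalg.lstsq(A,Q[:,2],rcond=None)[0]
f=lambda c:(lambda r:np.maximum(r-ro,0)+np.minimum(r-ri,0))(np.hypot(Q[:,0]-c[0],Q[:,1]-c[1]))
from scipy.optimize import least_squares
o=least_squares(f,[cx,cy],loss='soft_l1',f_scale=.0005)
a=np.degrees(np.arctan2(Q[:,1]-cy,Q[:,0]-cx))
print(n,len(P),len(Q),'slope deg',np.degrees(s[:2]).round(2),'z',s[2].round(4),'centre',o.x.round(4),'rms',np.sqrt((f(o.x)**2).mean()).round(5),'cov',len(np.unique(a//20)))
E
python3 look.py w8 none; python3 chk.py w8 .4806 .2028 .198 .029 .033; python3 rims.py w8 .4806,.2028
```

```text
13.85 [0.4806 0.2024 0.1725] [18.9 15.2 94.3 -0.2 70.4 19. ] [[0.004, 0.001, 1.0], [-0.002, 1.0, -0.001], [-1.0, -0.002, 0.004]]
w8 8206 2312 slope deg [ 0.41 -0.16] z 0.1992 centre [0.4808 0.2032] rms 0.00041 cov 18
dish 3538 [0.4812 0.2011] cov 13 /18 0.0 0.043
bowl 2791 [0.4826 0.1998] cov 13 /18 0.0 0.07
```

View pics/w8.png

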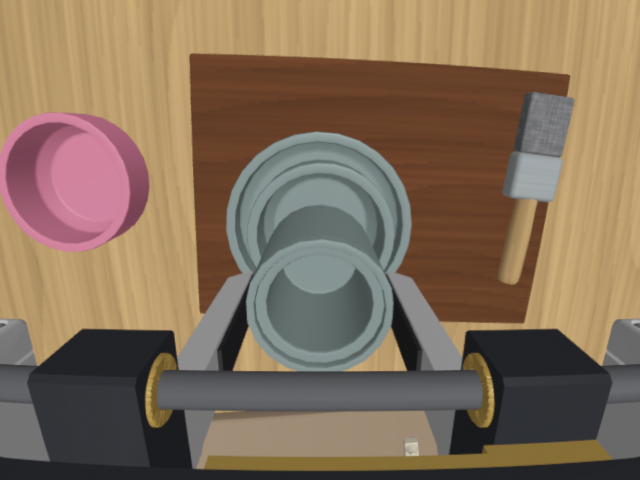

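Call:
move_arm(
  twist=[
    [0,0,0],
    [0,0,0],
    [0,0,0],
    [0,0,0],
    [0,0,0],
    [0,0,0],
    [0,0,0],
    [0,0,0],
    [0,0,0],
    [0,0,0],
    [0,0,0],
    [0,0,0],
  ],
  offset=[
    [-0.002,-0.015,0],
    [-0.005,-0.04,0],
    [-0.01,-0.075,0],
    [-0.015,-0.115,0],
    [-0.02,-0.155,0],
    [-0.025,-0.195,0],
    [-0.03,-0.235,0],
    [-0.036,-0.275,0],
    [-0.041,-0.315,0],
    [-0.046,-0.355,0],
    [-0.051,-0.39,0],
    [-0.055,-0.42,0],
  ],
  jaw=[255,255,255,255,255,255,255,255,255,255,255,255],
)

```text
time: 14.85
position: [0.4245, -0.2197, 0.1717]
orientation: [[0.003, 0.003, 1.0], [-0.001, 1.0, -0.003], [-1.0, -0.001, 0.003]]
force: [0.8, 0.8, -2.0]
opening: 0.681
```

Call:
move_arm(
  twist=[
    [0,0,0],
    [0,-0.003,0.002],
    [0,-0.003,0.002],
    [0,-0.003,0.002],
    [0,-0.003,0.002],
    [0,-0.003,0.002],
    [0,-0.003,0.002],
    [0,-0.003,0.002],
    [0,-0.003,0.002],
    [0,-0.003,0.002],
    [0,-0.003,0.002],
    [0,-0.003,0.002],
  ],
  offset=[
    [-0.003,-0.03,0],
    [-0.006,-0.055,0],
    [-0.008,-0.068,0],
    [-0.008,-0.0715,-0.01],
    [-0.008,-0.0715,-0.025],
    [-0.008,-0.0715,-0.04],
    [-0.008,-0.0715,-0.053],
    [-0.008,-0.0715,-0.063],
    [-0.008,-0.0715,-0.071],
    [-0.008,-0.0715,-0.076],
    [-0.008,-0.0715,-0.08],
    [-0.008,-0.0715,-0.08],
  ],
  jaw=[255,255,255,255,255,255,255,255,255,255,255,255],
)

```text
time: 15.85
position: [0.4164, -0.2909, 0.0911]
orientation: [[0.005, 0.0, 1.0], [-0.001, 1.0, -0.0], [-1.0, -0.001, 0.005]]
force: [0.3, -0.1, -2.3]
opening: 0.684
```

```bash
python3 look.py w9 none; python3 chk.py w9 .4165 -.2908 .117 .029 .033;  python3 -c "
from h import *
c=cam('scene'); save(c,'scene9')
a=cv2.imread('pics/scene9.png')[120:260,230:430]; cv2.imwrite('pics/crop9.png',cv2.resize(a,(800,560),interpolation=cv2.INTER_CUBIC))"
```

```text
15.9 [ 0.4166 -0.2911  0.0917] [-39.2  19.1 101.    0.2  59.6 -39.2] [[0.006, 0.0, 1.0], [-0.001, 1.0, -0.0], [-1.0, -0.001, 0.006]]
w9 5916 2286 slope deg [0.   0.14] z 0.1167 centre [ 0.4162 -0.2903] rms 0.00041 cov 18
```

View pics/crop9.png

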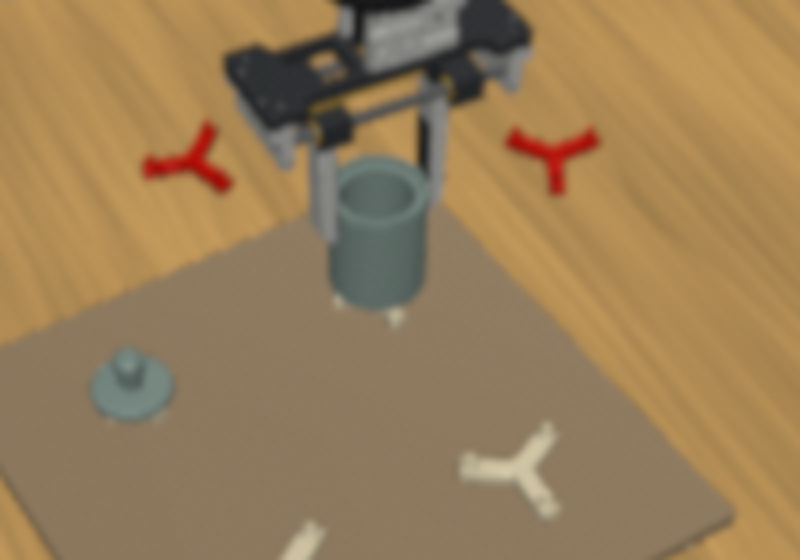

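Call:
move_arm(
  twist=[
    [0,0.004,0],
    [0,0.004,0],
    [0,0.004,0],
    [0,0.004,0],
    [0,0.004,0],
    [0,0.004,0],
    [0,0.004,0],
  ],
  offset=[
    [0,0,-0.001],
    [0,0,-0.002],
    [0,0,-0.003],
    [0,0,-0.004],
    [0,0,-0.0045],
    [0,0,-0.0045],
    [0,0,-0.0045],
  ],
  jaw=[255,255,255,255,255,255,255],
)

```text
time: 16.53
position: [0.4167, -0.2913, 0.0875]
orientation: [[0.002, 0.001, 1.0], [-0.001, 1.0, -0.001], [-1.0, -0.001, 0.002]]
force: [0.3, -0.6, -2.1]
opening: 0.683
```

Call:
move_arm(
  twist=[
    [0,0,0],
    [0,0,0],
    [0,0,0],
    [0,0,0],
  ],
  offset=[
    [0,0,-0.0004],
    [0,0,-0.0007],
    [0,0,-0.0007],
    [0,0,-0.0007],
  ],
  jaw=[255,255,255,255],
)

```text
time: 16.87
position: [0.4167, -0.2913, 0.0868]
orientation: [[0.002, 0.001, 1.0], [-0.001, 1.0, -0.001], [-1.0, -0.001, 0.002]]
force: [1.2, -0.0, -2.2]
opening: 0.686
```

Call:
move_arm(
  twist=[
    [0,0,0],
    [0,0,0],
    [0,0,0],
    [0,0,0],
  ],
  offset=[
    [0,0,-0.0004],
    [0,0,-0.0008],
    [0,0,-0.0008],
    [0,0,-0.0008],
  ],
  jaw=[255,255,255,255],
)

```text
time: 17.2
position: [0.4167, -0.2914, 0.0863]
orientation: [[0.002, 0.001, 1.0], [-0.002, 1.0, -0.001], [-1.0, -0.002, 0.002]]
force: [-1.9, 0.5, 4.2]
opening: 0.68
```

Call:
move_arm(
  twist=[
    [0,0,0],
    [0,0,0],
    [0,0,0],
    [0,0,0],
    [0,0,0],
    [0,0,0],
    [0,0,0],
    [0,0,0],
  ],
  offset=[
    [0,0,0],
    [0,0,0],
    [0,0,0],
    [0,0,0],
    [0,0,0],
    [0,0,0],
    [0,0,0],
    [0,0,0],
  ],
  jaw=[70,60,40,20,0,0,0,0],
)

```text
time: 17.87
position: [0.4167, -0.2914, 0.0863]
orientation: [[0.002, 0.001, 1.0], [-0.002, 1.0, -0.001], [-1.0, -0.002, 0.002]]
force: [0.2, -0.2, 0.4]
opening: 1.004
```

Call:
move_arm(
  twist=[
    [0,0,0],
    [0,0,0],
    [0,0,0],
    [0,0,0],
    [0,0,0],
    [0,0,0],
    [0,0,0],
    [0,0,0],
    [0,0,0],
    [0,0,0],
    [0,0,0],
    [0,0,0],
  ],
  offset=[
    [0,0,0.005],
    [0,0,0.015],
    [0,0,0.035],
    [0,0,0.065],
    [0,0,0.1],
    [0,0,0.135],
    [0.01,0,0.16],
    [0.02,0.01,0.18],
    [0.03,0.02,0.18],
    [0.04,0.03,0.18],
    [0.05,0.04,0.18],
    [0.05,0.04,0.18],
  ],
  jaw=[0,0,0,0,0,0,0,0,0,0,0,0],
)

```text
time: 18.87
position: [0.4677, -0.25, 0.2673]
orientation: [[0.003, -0.001, 1.0], [-0.002, 1.0, 0.001], [-1.0, -0.002, 0.003]]
force: [0.1, 0.5, -0.3]
opening: 1.002
```

```bash
python3 look.py w10 bowl,dish; python3 chk.py w10 .4165 -.2908 .112 .029 .033
```

```text
18.9167 [ 0.467  -0.2508  0.267 ] [-32.2  12.2  85.2  -0.   82.4 -32.3] [[0.003, -0.001, 1.0], [-0.002, 1.0, 0.001], [-1.0, -0.002, 0.003]]
bowl [260.  71.] [ 0.4087 -0.1109] 90.1 0.24
dish [434.  57.] [ 0.5879 -0.0956] 96.2 0.283
w10 1338 489 slope deg [0.11 0.22] z 0.1116 centre [ 0.4171 -0.2906] rms 3e-05 cov 18
```

View pics/w10.png

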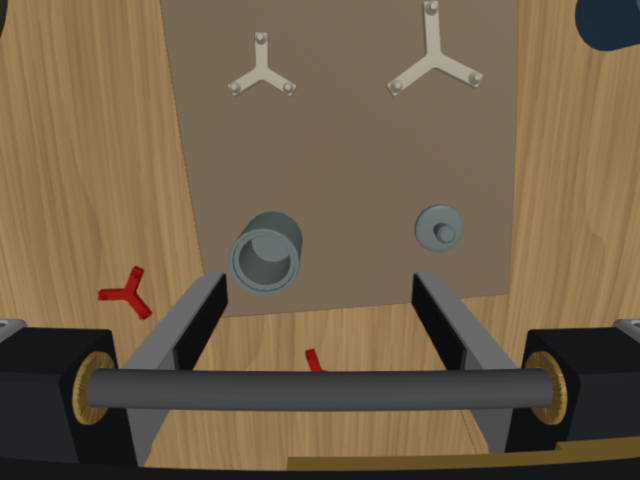

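Call:
move_arm(
  twist=[
    [0,0.003,0.001],
    [0,0.003,0.001],
    [0,0.003,0.001],
    [0,0.003,0.001],
    [0,0.003,0.001],
    [0,0.003,0.001],
    [0,0.003,0.001],
    [0,0.003,0.001],
    [0,0.003,0.001],
    [0,0.003,0.001],
    [0,0.003,0.001],
    [0,0.003,0.001],
  ],
  offset=[
    [0.0686,0.4,-0.017],
    [0.0686,0.4,-0.017],
    [0.0686,0.4,-0.017],
    [0.0686,0.4,-0.017],
    [0.0686,0.4,-0.017],
    [0.0686,0.4,-0.017],
    [0.0686,0.4,-0.017],
    [0.0686,0.4,-0.017],
    [0.0686,0.4,-0.017],
    [0.0686,0.4,-0.017],
    [0.0686,0.4,-0.017],
    [0.0686,0.4,-0.017],
  ],
  jaw=[190,190,190,190,190,190,190,190,190,190,190,190],
)

```text
time: 19.92
position: [0.5355, 0.1496, 0.2501]
orientation: [[-0.0, -0.004, 1.0], [-0.002, 1.0, 0.004], [-1.0, -0.002, -0.0]]
force: [0.8, -0.9, 0.2]
opening: 0.258
```

```bash
python3 look.py w11 none; python3 chk.py w11 .4826 .2005 .070 .049 .057;python3 chk.py w11 .4810 .2015 .043 .070 .078
```

```text
19.9667 [0.5356 0.1486 0.2503] [11.8 16.2 82.4 -0.1 81.4 11.7] [[-0.0, -0.002, 1.0], [-0.002, 1.0, 0.002], [-1.0, -0.002, -0.0]]
w11 3197 1560 slope deg [0.03 0.2 ] z 0.0698 centre [0.4828 0.2003] rms 5e-05 cov 18
w11 3853 1860 slope deg [0.03 0.06] z 0.0429 centre [0.4813 0.2015] rms 6e-05 cov 18
```

Call:
move_arm(
  twist=[
    [0,0,0.002],
    [0,0,0.002],
    [0,0,0.002],
    [0,0,0.002],
    [0,0,0.002],
    [0,0,0.002],
    [0,0,0.002],
    [0,0,0.002],
    [0,0,0.002],
    [0,0,0.002],
    [0,0,0.002],
    [0,0,0.002],
  ],
  offset=[
    [0,0.03,0],
    [0,0.0515,-0.02],
    [0,0.0515,-0.05],
    [0,0.0515,-0.08],
    [0,0.0515,-0.11],
    [0,0.0515,-0.13],
    [0,0.0515,-0.145],
    [0,0.0515,-0.155],
    [0,0.0515,-0.16],
    [0,0.0515,-0.163],
    [0,0.0515,-0.163],
    [0,0.0515,-0.163],
  ],
  jaw=[190,190,190,190,190,190,190,190,190,190,190,190],
)

```text
time: 20.97
position: [0.536, 0.1999, 0.0882]
orientation: [[0.001, -0.004, 1.0], [-0.002, 1.0, 0.004], [-1.0, -0.002, 0.001]]
force: [0.8, -1.1, -0.1]
opening: 0.253
```

```bash
python3 look.py w12 none
```

```text
21.0167 [0.536  0.2001 0.0882] [16.9 26.8 90.4 -0.1 62.8 16.7] [[0.001, -0.004, 1.0], [-0.002, 1.0, 0.004], [-1.0, -0.002, 0.001]]
```

View pics/w12.png

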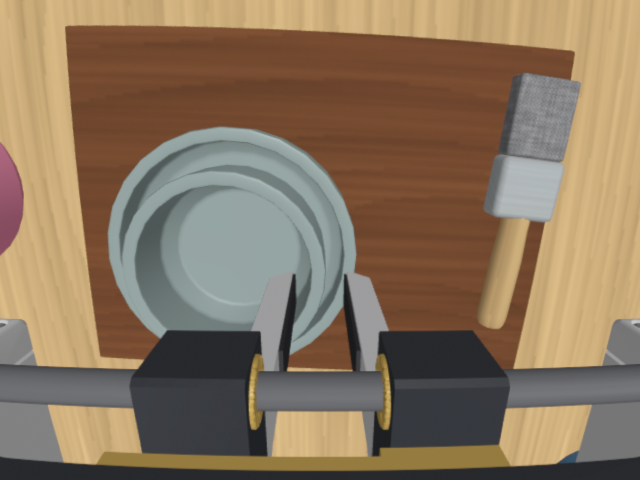

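Call:
move_arm(
  twist=[
    [0,0,-0.004],
    [0,0,-0.004],
    [0,0,-0.004],
    [0,0,-0.004],
    [0,0,-0.004],
    [0,0,-0.004],
    [0,0,-0.004],
  ],
  offset=[
    [-0.0003,0.0002,-0.008],
    [-0.0003,0.0002,-0.016],
    [-0.0003,0.0002,-0.024],
    [-0.0003,0.0002,-0.031],
    [-0.0003,0.0002,-0.036],
    [-0.0003,0.0002,-0.039],
    [-0.0003,0.0002,-0.039],
  ],
  jaw=[190,190,190,190,190,190,190],
)

```text
time: 21.6
position: [0.5354, 0.2002, 0.0483]
orientation: [[0.0, -0.0, 1.0], [-0.002, 1.0, 0.0], [-1.0, -0.002, 0.0]]
force: [-0.2, -0.3, -0.3]
opening: 0.252
```

Call:
move_arm(
  twist=[
    [0,0,0],
    [0,0,0],
    [0,0,0],
    [0,0,0],
    [0,0,0],
    [0,0,0],
  ],
  offset=[
    [0,0,0],
    [0,0,0],
    [0,0,0],
    [0,0,0],
    [0,0,0],
    [0,0,0],
  ],
  jaw=[210,225,240,255,255,255],
)

```text
time: 22.1
position: [0.5355, 0.2002, 0.0486]
orientation: [[0.0, -0.0, 1.0], [-0.002, 1.0, 0.0], [-1.0, -0.002, 0.0]]
force: [0.8, -0.6, 1.5]
opening: 0.086
```

Call:
move_arm(
  twist=[
    [0,0,0],
    [0,0,0],
    [0,0,0],
    [0,0,0],
    [0,0,0],
    [0,0,0],
    [0,0,0],
    [0,0,0],
    [0,0,0],
    [0,0,0],
    [0,0,0],
    [0,0,0],
  ],
  offset=[
    [0,0,0.001],
    [0,0,0.003],
    [0,0,0.006],
    [0,0,0.01],
    [0,0,0.015],
    [0,0,0.021],
    [0,0,0.028],
    [0,0,0.036],
    [0,0,0.044],
    [0,0,0.05],
    [0,0,0.054],
    [0,0,0.055],
  ],
  jaw=[255,255,255,255,255,255,255,255,255,255,255,255],
)

```text
time: 23.1
position: [0.5357, 0.2003, 0.1045]
orientation: [[0.001, -0.0, 1.0], [-0.002, 1.0, 0.0], [-1.0, -0.002, 0.001]]
force: [-0.1, -0.3, -2.3]
opening: 0.091
```

```bash
python3 look.py w13 none;  python3 chk.py w13 .4825 .2005 .125 .049 .057 .012;python3 chk.py w13 .4810 .2015 .043 .070 .078
```

```text
23.15 [0.5356 0.2003 0.1041] [16.9 25.7 89.7 -0.1 64.6 16.9] [[0.001, -0.0, 1.0], [-0.002, 1.0, 0.0], [-1.0, -0.002, 0.001]]
w13 12689 5363 slope deg [ 0.39 -0.05] z 0.1257 centre [0.4838 0.2053] rms 0.00025 cov 14
w13 3924 2164 slope deg [0.23 0.3 ] z 0.0426 centre [0.4809 0.2009] rms 1e-05 cov 9
```

View pics/w13.png

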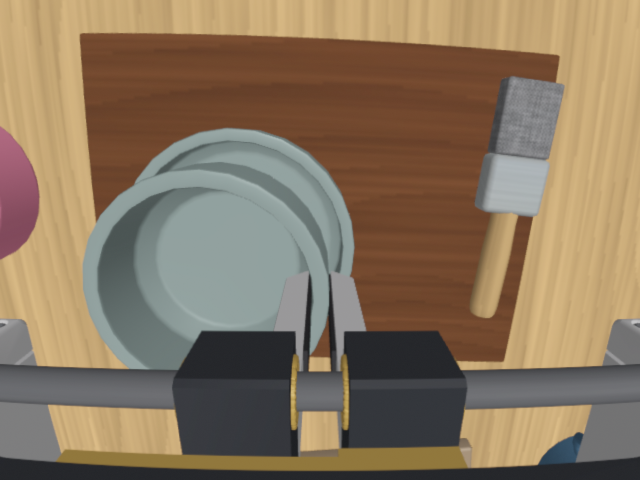

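```bash
cat > edge.py <<'E'
# fit rim centre from outer edge: per-angle max radius of rim-plane points, and inner edge min radius
import sys
from h import *
from scipy.optimize import least_squares
n,cx,cy,zt,ri,ro=sys.argv[1],*map(float,sys.argv[2:7])
W=np.load(f'/tmp/{n}.npz')['W']; W=W.copy(); W[335:]=np.nan; W=W.reshape(-1,3)
P=W[(abs(W[:,2]-zt)<.0025)&(np.hypot(W[:,0]-cx,W[:,1]-cy)<ro+.01)&(np.hypot(W[:,0]-cx,W[:,1]-cy)>ri-.01)]
c=np.array([cx,cy])
for it in range(5):
    d=P[:,:2]-c; r=np.hypot(*d.T); b=(np.degrees(np.arctan2(d[:,1],d[:,0]))//6).astype(int)
    O=[];I=[]
    for k in np.unique(b):
        m=b==k
        if m.sum()<8: continue
        O.append(P[m][np.argmax(r[m]),:2]); I.append(P[m][np.argmin(r[m]),:2])
    O=np.array(O);I=np.array(I)
    f=lambda c:np.r_[np.hypot(*(O-c).T)-ro, np.hypot(*(I-c).T)-ri]
    s=least_squares(f,c,loss='soft_l1',f_scale=.0007); c=s.x
fo=f(c)[:len(O)]*1e3; fi=f(c)[len(O):]*1e3
print(n,c.round(4),'n',len(O)); 
ang=np.degrees(np.arctan2(*(O-c).T[::-1])).astype(int)
print(' '.join(f'{a}:{x:.1f}/{y:.1f}' for a,x,y in zip(ang,fo,fi)))
E
python3 edge.py w13 .4826 .2003 .1257 .049 .057; python3 edge.py w11 .4826 .2003 .0698 .049 .057
```

```text
w13 [0.4838 0.205 ] n 38
-178:-0.3/-0.9 -170:0.1/-0.3 -162:-0.2/-1.0 -159:-0.2/-0.9 -18:-0.8/1.7 -13:-0.3/0.3 -7:-0.6/-0.5 -5:-0.9/-0.3 4:8.3/-11.0 11:-0.2/-12.0 12:-0.3/-0.3 22:-0.2/-0.3 24:-0.1/-0.2 35:0.1/-0.2 36:0.1/0.1 47:0.1/-0.1 48:0.2/0.0 56:0.0/-0.0 61:0.1/-0.0 71:-0.2/-0.3 74:0.2/-0.1 83:-0.1/-0.3 86:0.2/-0.1 90:0.1/-0.1 100:0.2/-0.1 103:0.1/-0.0 112:0.2/0.0 115:0.2/0.1 125:0.2/-0.0 131:0.2/-0.0 137:-0.1/-0.1 141:0.0/-0.2 149:-0.1/-0.2 151:0.1/-0.2 159:0.1/-0.4 164:-0.1/-0.2 171:-0.3/-0.4 174:0.2/-0.1
w11 [0.4828 0.2002] n 60
-177:-0.9/-0.3 -170:-0.8/-0.5 -166:-0.6/-0.5 -161:-1.0/-0.5 -151:-0.1/0.4 -149:0.2/0.2 -138:0.2/0.3 -137:0.3/0.2 -129:-0.0/0.1 -125:-0.2/0.2 -117:-0.9/-0.6 -113:-1.0/-0.7 -103:-1.0/-0.8 -99:-0.8/-0.4 -95:-1.4/-0.6 -87:-0.5/-0.3 -81:-0.8/-0.8 -74:-0.6/-0.6 -71:-0.5/-0.5 -61:-0.8/-0.5 -59:-0.7/-0.4 -48:-0.3/-0.3 -47:-0.5/-0.1 -36:-0.8/-0.4 -32:-0.6/-0.3 -24:-0.4/-0.5 -22:-0.3/-0.1 -13:-0.3/-0.2 -10:0.1/-0.0 -5:-0.6/-0.2 5:-0.7/-0.1 7:-0.5/-0.3 13:-0.3/-0.1 21:-0.7/-0.4 29:-0.2/0.1 32:-0.4/-0.2 39:-0.2/-0.2 42:-0.6/-0.2 53:-0.2/-0.2 54:-0.0/-0.2 62:-0.8/0.0 71:-0.8/0.2 77:-0.7/-0.8 79:-0.4/-0.6 85:-1.0/-0.2 94:-0.2/-0.2 99:-0.4/-0.5 103:-0.4/-0.6 109:-0.3/-0.6 116:-0.2/-0.4 123:-0.6/-0.6 131:-0.5/-0.5 133:-0.5/-0.4 140:-0.6/-0.5 144:-0.7/-0.0 155:0.0/-0.3 158:-0.3/-0.2 167:-0.5/-0.2 168:-0.9/-0.3 175:-1.2/-0.5
```

The bowl is held level, but it pivoted about 5° in the grip: its centre is now at (-.052,+.005) from the TCP. I'll allow for that when I place it.

Call:
move_arm(
  twist=[
    [0,0,0],
    [0,0,0],
    [0,0,0],
    [0,0,0],
    [0,0,0],
    [0,0,0],
    [0,0,0],
    [0,0,0],
    [0,0,0],
    [0,0,0],
    [0,0,0],
    [0,0,0],
  ],
  offset=[
    [0,0,0.008],
    [-0.003,-0.012,0.016],
    [-0.008,-0.034,0.024],
    [-0.015,-0.062,0.026],
    [-0.023,-0.095,0.026],
    [-0.031,-0.13,0.026],
    [-0.039,-0.165,0.026],
    [-0.048,-0.2,0.026],
    [-0.056,-0.235,0.026],
    [-0.063,-0.265,0.026],
    [-0.069,-0.288,0.026],
    [-0.073,-0.305,0.026],
  ],
  jaw=[255,255,255,255,255,255,255,255,255,255,255,255],
)

```text
time: 24.15
position: [0.4615, -0.1072, 0.1309]
orientation: [[0.002, 0.001, 1.0], [-0.002, 1.0, -0.001], [-1.0, -0.002, 0.002]]
force: [0.2, 0.9, -2.1]
opening: 0.086
```

Call:
move_arm(
  twist=[
    [0,0,0],
    [0,0,0],
    [0,0,0],
    [0,0,0],
    [0,0,0],
    [0,0,0],
  ],
  offset=[
    [-0.0014,-0.008,0],
    [-0.0014,-0.0115,0],
    [-0.0014,-0.0115,-0.01],
    [-0.0014,-0.0115,-0.02],
    [-0.0014,-0.0115,-0.025],
    [-0.0014,-0.0115,-0.025],
  ],
  jaw=[255,255,255,255,255,255],
)

```text
time: 24.65
position: [0.4594, -0.1177, 0.104]
orientation: [[-0.001, 0.0, 1.0], [-0.001, 1.0, -0.0], [-1.0, -0.001, -0.001]]
force: [0.0, -0.1, -2.5]
opening: 0.087
```

```bash
python3 look.py w14 none;  python3 chk.py w14 .4084 -.111 .125 .049 .057 .012; python3 edge.py w14 .4084 -.111 .125 .049 .057|head -1; python3 -c "
from h import *
c=cam('scene'); save(c,'scene14')
a=cv2.imread('pics/scene14.png')[140:290,240:440]; cv2.imwrite('pics/crop14.png',cv2.resize(a,(800,600),interpolation=cv2.INTER_CUBIC))"
```

```text
24.7 [ 0.4598 -0.1179  0.1049] [-1.880e+01  1.430e+01  1.054e+02 -1.000e-01  6.030e+01 -1.870e+01] [[-0.0, 0.0, 1.0], [-0.001, 1.0, -0.0], [-1.0, -0.001, -0.0]]
w14 12624 5309 slope deg [0.28 0.23] z 0.1253 centre [ 0.4078 -0.1127] rms 0.00027 cov 14
w14 [ 0.4076 -0.113 ] n 39
```

View pics/w14.png

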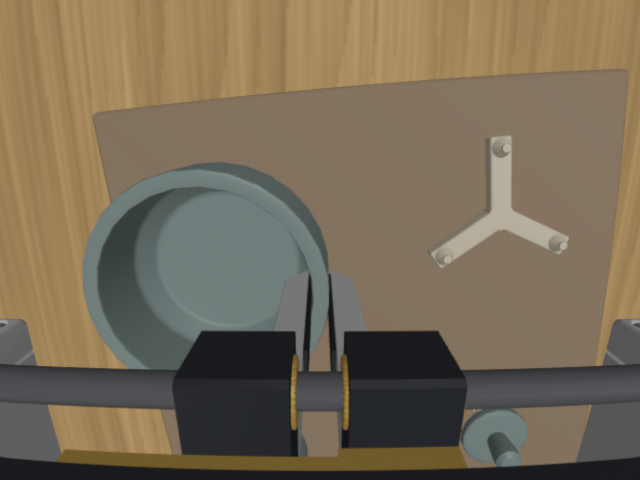

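View pics/crop14.png

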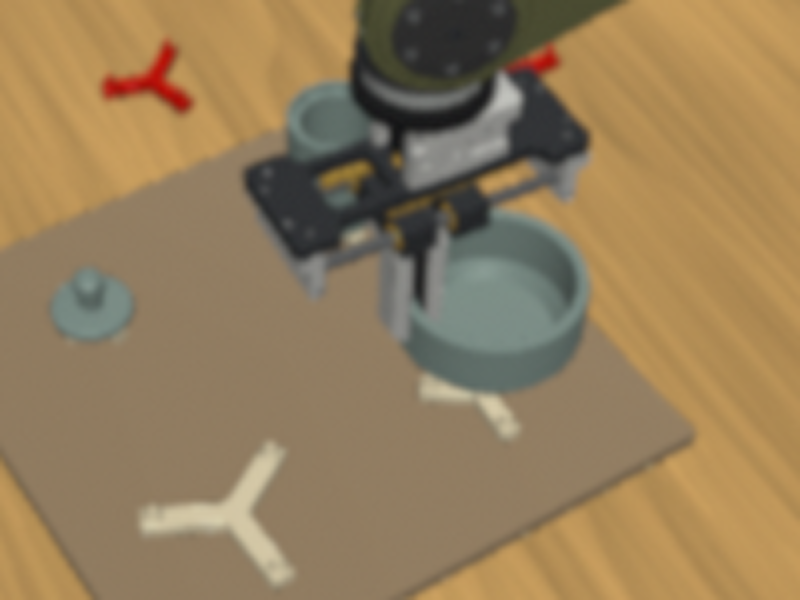

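Call:
move_arm(
  twist=[
    [0,0,0],
    [0,0,0],
    [0,0,0],
    [0,0,0],
    [0,0,0],
    [0,0,0],
    [0,0,0],
    [0,0,0],
    [0,0,0],
    [0,0,0],
  ],
  offset=[
    [0.0006,0.0018,-0.006],
    [0.0006,0.0018,-0.013],
    [0.0006,0.0018,-0.02],
    [0.0006,0.0018,-0.026],
    [0.0006,0.0018,-0.031],
    [0.0006,0.0018,-0.034],
    [0.0006,0.0018,-0.036],
    [0.0006,0.0018,-0.0375],
    [0.0006,0.0018,-0.0375],
    [0.0006,0.0018,-0.0375],
  ],
  jaw=[255,255,255,255,255,255,255,255,255,255],
)

```text
time: 25.58
position: [0.4608, -0.1164, 0.0681]
orientation: [[0.001, 0.0, 1.0], [-0.002, 1.0, -0.0], [-1.0, -0.002, 0.001]]
force: [-0.3, -0.2, -2.7]
opening: 0.085
```

Call:
move_arm(
  twist=[
    [0,0,0],
    [0,0,0],
    [0,0,0],
    [0,0,0],
  ],
  offset=[
    [0,0,-0.0006],
    [0,0,-0.001],
    [0,0,-0.001],
    [0,0,-0.001],
  ],
  jaw=[255,255,255,255],
)

```text
time: 25.92
position: [0.4608, -0.1163, 0.0672]
orientation: [[0.001, 0.0, 1.0], [-0.002, 1.0, -0.0], [-1.0, -0.002, 0.001]]
force: [0.3, -0.1, -2.0]
opening: 0.082
```

Call:
move_arm(
  twist=[
    [0,0,0],
    [0,0,0],
    [0,0,0],
    [0,0,0],
  ],
  offset=[
    [0,0,-0.0006],
    [0,0,-0.001],
    [0,0,-0.001],
    [0,0,-0.001],
  ],
  jaw=[255,255,255,255],
)

```text
time: 26.25
position: [0.4608, -0.1163, 0.0661]
orientation: [[0.001, 0.0, 1.0], [-0.002, 1.0, -0.0], [-1.0, -0.002, 0.001]]
force: [1.4, -0.6, -2.4]
opening: 0.088
```

Call:
move_arm(
  twist=[
    [0,0,0],
    [0,0,0],
    [0,0,0],
    [0,0,0],
  ],
  offset=[
    [0,0,-0.0004],
    [0,0,-0.0008],
    [0,0,-0.0008],
    [0,0,-0.0008],
  ],
  jaw=[255,255,255,255],
)

```text
time: 26.58
position: [0.4608, -0.1163, 0.0653]
orientation: [[0.001, 0.0, 1.0], [-0.002, 1.0, -0.0], [-1.0, -0.002, 0.001]]
force: [-0.7, -1.0, -2.2]
opening: 0.089
```

Call:
move_arm(
  twist=[
    [0,0,0],
    [0,0,0],
    [0,0,0],
    [0,0,0],
  ],
  offset=[
    [0,0,-0.0004],
    [0,0,-0.0007],
    [0,0,-0.0007],
    [0,0,-0.0007],
  ],
  jaw=[255,255,255,255],
)

```text
time: 26.92
position: [0.4609, -0.1164, 0.0647]
orientation: [[0.001, 0.0, 1.0], [-0.002, 1.0, -0.0], [-1.0, -0.002, 0.001]]
force: [0.2, 0.3, -1.2]
opening: 0.082
```

Call:
move_arm(
  twist=[
    [0,0,0],
    [0,0,0],
    [0,0,0],
    [0,0,0],
  ],
  offset=[
    [0,0,-0.0003],
    [0,0,-0.0006],
    [0,0,-0.0006],
    [0,0,-0.0006],
  ],
  jaw=[255,255,255,255],
)

```text
time: 27.25
position: [0.4611, -0.1164, 0.0644]
orientation: [[0.002, 0.0, 1.0], [-0.002, 1.0, -0.0], [-1.0, -0.002, 0.002]]
force: [0.2, 0.3, 3.6]
opening: 0.082
```

```bash
python3 look.py w15 none;  python3 chk.py w15 .4084 -.111 .086 .049 .057 .008; python3 edge.py w15 .4084 -.111 .086 .049 .057|head -1
```

```text
27.3 [ 0.4611 -0.1164  0.0644] [-1.850e+01  1.790e+01  1.071e+02 -1.000e-01  5.490e+01 -1.850e+01] [[0.002, 0.0, 1.0], [-0.002, 1.0, -0.0], [-1.0, -0.002, 0.002]]
w15 11168 5491 slope deg [-0.09  0.13] z 0.0858 centre [ 0.4094 -0.1113] rms 0.00022 cov 14
w15 [ 0.4093 -0.1117] n 38
```

Call:
move_arm(
  twist=[
    [0,0,0],
    [0,0,0],
    [0,0,0],
    [0,0,0],
    [0,0,0],
    [0,0,0],
    [0,0,0],
  ],
  offset=[
    [0,0,0],
    [0,0,0],
    [0,0,0],
    [0,0,0],
    [0,0,0],
    [0,0,0],
    [0,0,0],
  ],
  jaw=[225,215,205,195,190,190,190],
)

```text
time: 27.88
position: [0.4611, -0.1164, 0.0643]
orientation: [[0.002, 0.0, 1.0], [-0.002, 1.0, -0.0], [-1.0, -0.002, 0.002]]
force: [-0.1, -0.1, 0.3]
opening: 0.255
```

Call:
move_arm(
  twist=[
    [0,0,0],
    [0,0,0],
    [0,0,0],
    [0,0,0],
    [0,0,0],
    [0,0,0],
    [0,0,0],
    [0,0,0],
    [0,0,0],
    [0,0,0],
    [0,0,0],
    [0,0,0],
  ],
  offset=[
    [0,0,0.005],
    [0,0,0.015],
    [0,0,0.03],
    [0,0,0.055],
    [0,0,0.09],
    [0,0,0.13],
    [0,-0.02,0.16],
    [0,-0.05,0.19],
    [0,-0.08,0.2],
    [0,-0.11,0.2],
    [0,-0.11,0.2],
    [0,-0.11,0.2],
  ],
  jaw=[190,190,190,190,190,190,190,190,190,190,190,190],
)

```text
time: 28.88
position: [0.4607, -0.2273, 0.265]
orientation: [[0.002, 0.003, 1.0], [-0.002, 1.0, -0.003], [-1.0, -0.002, 0.002]]
force: [-0.3, 0.6, -0.4]
opening: 0.254
```

```bash
python3 look.py w16 dish;  python3 chk.py w16 .4084 -.111 .086 .049 .057 .008; python3 edge.py w16 .4084 -.111 .086 .049 .057|head -1;python3 chk.py w16 .4165 -.2908 .112 .029 .033
```

```text
28.9333 [ 0.4608 -0.2263  0.2647] [-30.2  10.1  88.   -0.   81.8 -30.1] [[0.002, 0.001, 1.0], [-0.002, 1.0, -0.001], [-1.0, -0.002, 0.002]]
dish [440.  79.] [ 0.5885 -0.0957] 97.2 0.273
w16 3836 1784 slope deg [0.17 0.16] z 0.0861 centre [ 0.4094 -0.1115] rms 3e-05 cov 18
w16 [ 0.4092 -0.1115] n 60
w16 986 384 slope deg [-0.18 -0.26] z 0.1118 centre [ 0.4171 -0.2905] rms 4e-05 cov 15
```

View pics/w16.png

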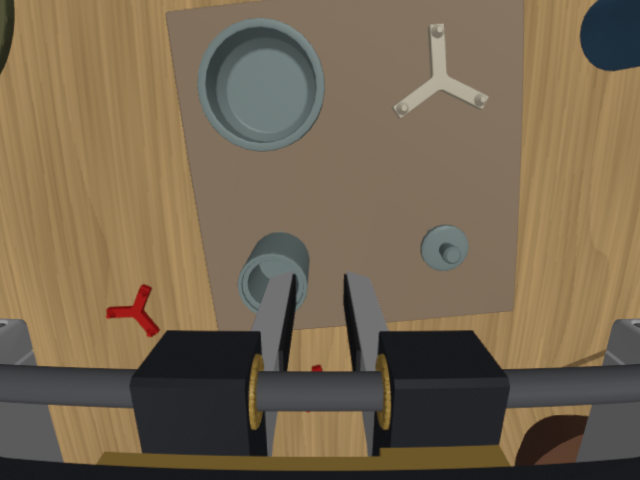

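Call:
move_arm(
  twist=[
    [0,0.002,0.001],
    [0,0.002,0.001],
    [0,0.002,0.001],
    [0,0.002,0.001],
    [0,0.002,0.001],
    [0,0.002,0.001],
    [0,0.002,0.001],
    [0,0.002,0.001],
    [0,0.002,0.001],
    [0,0.002,0.001],
    [0,0.002,0.001],
    [0,0.002,0.001],
  ],
  offset=[
    [-0.0535,0.376,-0.015],
    [-0.0535,0.376,-0.015],
    [-0.0535,0.376,-0.015],
    [-0.0535,0.376,-0.015],
    [-0.0535,0.376,-0.015],
    [-0.0535,0.376,-0.015],
    [-0.0535,0.376,-0.015],
    [-0.0535,0.376,-0.015],
    [-0.0535,0.376,-0.015],
    [-0.0535,0.376,-0.015],
    [-0.0535,0.376,-0.015],
    [-0.0535,0.376,-0.015],
  ],
  jaw=[190,190,190,190,190,190,190,190,190,190,190,190],
)

```text
time: 29.93
position: [0.4068, 0.1498, 0.2499]
orientation: [[-0.0, -0.002, 1.0], [-0.002, 1.0, 0.002], [-1.0, -0.002, -0.0]]
force: [0.1, -1.1, -0.3]
opening: 0.256
```

```bash
python3 look.py w17 none; python3 chk.py w17 .4813 .2015 .043 .070 .078; python3 edge.py w17 .4813 .2015 .043 .070 .078
```

```text
29.9833 [0.4071 0.1491 0.2499] [ 1.540e+01  1.000e-01  1.008e+02 -1.000e-01  7.910e+01  1.540e+01] [[-0.0, 0.0, 1.0], [-0.002, 1.0, -0.0], [-1.0, -0.002, -0.0]]
w17 3875 1810 slope deg [0.19 0.03] z 0.0431 centre [0.4811 0.2015] rms 9e-05 cov 18
w17 [0.4812 0.2017] n 60
-176:-0.4/-0.2 -170:-0.6/-0.3 -166:-0.4/-0.4 -157:-0.9/-0.6 -155:-0.6/-0.3 -149:-0.9/-0.6 -140:-0.7/-0.4 -135:-1.1/-0.5 -128:-0.6/-0.4 -125:-0.8/-0.6 -118:-0.8/-0.5 -113:-1.0/-0.4 -103:-0.9/-0.5 -100:-0.8/-0.9 -90:-0.8/-0.9 -86:-0.5/-0.5 -80:-0.7/-0.8 -75:-1.0/-0.9 -71:-1.4/-0.8 -64:-0.8/-0.9 -54:-0.4/-0.2 -48:-0.5/0.1 -46:-0.4/-0.0 -36:0.1/0.1 -33:-1.0/0.0 -27:-1.5/-0.1 -23:-1.1/-1.2 -15:-1.0/-0.9 -11:-0.2/-0.8 -1:-0.5/-1.0 5:-1.0/-0.6 8:-0.8/-1.0 13:-1.2/-0.7 19:-1.5/-0.5 26:-0.7/-0.1 32:-1.3/-0.1 40:-1.7/0.0 43:-1.2/-0.5 52:0.0/-0.9 55:-0.4/-1.4 64:-0.6/-0.7 68:-0.8/-1.0 76:-1.0/-1.0 79:-0.6/-1.0 85:-1.0/-1.1 95:-1.0/-0.6 100:-1.0/-0.3 107:-0.4/-0.0 110:-0.4/-0.3 114:-0.3/-0.2 121:-0.5/-0.4 126:-0.4/-0.5 132:-1.2/-0.6 142:-0.4/-0.5 147:-0.7/-0.5 155:-0.6/-0.4 158:-0.8/-0.4 167:-0.5/-0.6 170:-0.5/-0.3 179:-0.5/-0.4
```

View pics/w17.png

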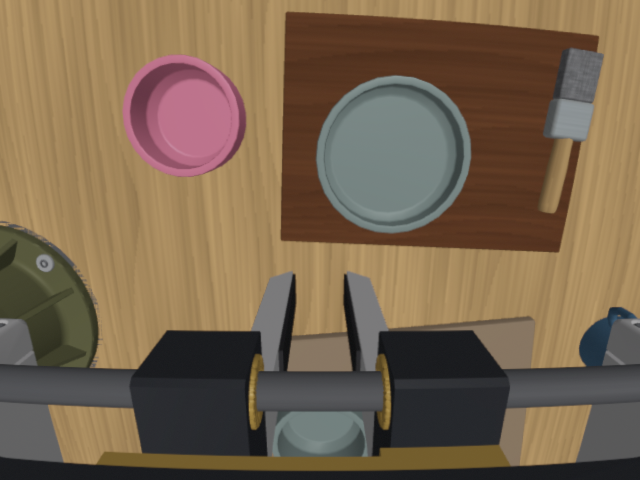

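Call:
move_arm(
  twist=[
    [0,0,0],
    [0,0,0],
    [0,0,0],
    [0,0,0],
    [0,0,0],
    [0,0,0],
    [0,0,0],
    [0,0,0],
    [0,0,0],
    [0,0,0],
    [0,0,0],
    [0,0,0],
  ],
  offset=[
    [0,0.03,0],
    [0,0.0525,-0.02],
    [0,0.0525,-0.05],
    [0,0.0525,-0.08],
    [0,0.0525,-0.11],
    [0,0.0525,-0.14],
    [0,0.0525,-0.16],
    [0,0.0525,-0.175],
    [0,0.0525,-0.183],
    [0,0.0525,-0.187],
    [0,0.0525,-0.187],
    [0,0.0525,-0.187],
  ],
  jaw=[190,190,190,190,190,190,190,190,190,190,190,190],
)

```text
time: 30.98
position: [0.4077, 0.2014, 0.0637]
orientation: [[0.001, 0.001, 1.0], [-0.002, 1.0, -0.001], [-1.0, -0.002, 0.001]]
force: [-0.5, 0.6, -0.1]
opening: 0.253
```

```bash
python3 look.py w18 none
```

```text
31.0333 [0.4078 0.2016 0.0638] [ 2.180e+01  1.570e+01  1.102e+02 -1.000e-01  5.410e+01  2.190e+01] [[0.001, 0.001, 1.0], [-0.002, 1.0, -0.001], [-1.0, -0.002, 0.001]]
```

View pics/w18.png

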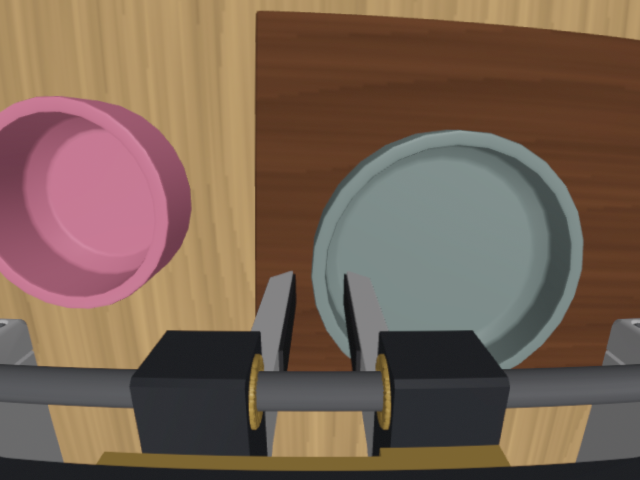

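Call:
move_arm(
  twist=[
    [0,0,0],
    [0,0,0],
    [0,0,0],
    [0,0,0],
    [0,0,0],
    [0,0,0],
    [0,0,0],
    [0,0,0],
  ],
  offset=[
    [-0.0005,0,-0.008],
    [-0.0005,0,-0.016],
    [-0.0005,0,-0.024],
    [-0.0005,0,-0.031],
    [-0.0005,0,-0.036],
    [-0.0005,0,-0.039],
    [-0.0005,0,-0.041],
    [-0.0005,0,-0.041],
  ],
  jaw=[190,190,190,190,190,190,190,190],
)

```text
time: 31.7
position: [0.4071, 0.2015, 0.0225]
orientation: [[0.001, 0.001, 1.0], [-0.002, 1.0, -0.001], [-1.0, -0.002, 0.001]]
force: [0.2, 0.1, 1.1]
opening: 0.253
```

Call:
move_arm(
  twist=[
    [0,0,0],
    [0,0,0],
    [0,0,0],
    [0,0,0],
    [0,0,0],
    [0,0,0],
  ],
  offset=[
    [0,0,0],
    [0,0,0],
    [0,0,0],
    [0,0,0],
    [0,0,0],
    [0,0,0],
  ],
  jaw=[210,225,240,255,255,255],
)

```text
time: 32.2
position: [0.4072, 0.2015, 0.0227]
orientation: [[0.001, 0.001, 1.0], [-0.002, 1.0, -0.001], [-1.0, -0.002, 0.001]]
force: [-0.7, -1.6, 3.0]
opening: 0.094
```

Call:
move_arm(
  twist=[
    [0,0,0],
    [0,0,0],
    [0,0,0],
    [0,0,0],
    [0,0,0],
    [0,0,0],
    [0,0,0],
    [0,0,0],
    [0,0,0],
    [0,0,0],
    [0,0,0],
    [0,0,0],
  ],
  offset=[
    [0,0,0.001],
    [0,0,0.002],
    [0,0,0.004],
    [0,0,0.007],
    [0,0,0.011],
    [0,0,0.016],
    [0,0,0.022],
    [0,0,0.029],
    [0,0,0.036],
    [0,0,0.042],
    [0,0,0.046],
    [0,0,0.048],
  ],
  jaw=[255,255,255,255,255,255,255,255,255,255,255,255],
)

```text
time: 33.2
position: [0.4075, 0.2016, 0.0715]
orientation: [[0.002, 0.001, 1.0], [-0.001, 1.0, -0.001], [-1.0, -0.001, 0.002]]
force: [0.1, 0.2, -3.6]
opening: 0.094
```

```bash
python3 look.py w19 none;  python3 chk.py w19 .4813 .2015 .091 .070 .078 .014; python3 edge.py w19 .4813 .2015 .091 .070 .078
```

```text
33.25 [0.4075 0.2016 0.0715] [ 2.18e+01  1.49e+01  1.10e+02 -1.00e-01  5.51e+01  2.19e+01] [[0.002, 0.0, 1.0], [-0.001, 1.0, -0.0], [-1.0, -0.001, 0.002]]
w19 17448 7170 slope deg [-0.95  0.49] z 0.0904 centre [0.4807 0.2073] rms 0.00022 cov 16
w19 [0.4807 0.2071] n 37
-174:-1.0/-1.1 -169:0.8/-0.8 -165:-1.2/0.4 -18:-3.9/-0.8 -17:-3.9/-0.8 -6:0.0/-1.5 -5:-0.1/-1.4 4:-0.3/-1.0 6:-0.3/-1.3 16:-0.1/-0.3 23:0.2/-0.3 29:0.1/-0.6 31:0.2/-0.3 39:0.1/-0.4 42:0.3/-0.7 51:-0.1/-0.1 54:0.4/0.1 65:-0.1/-0.0 71:0.2/0.4 72:0.2/0.1 83:0.4/0.1 86:0.3/0.0 95:0.2/0.4 96:0.2/-0.0 107:0.2/-0.1 108:0.2/-0.2 119:0.1/-0.1 121:0.1/-0.0 126:-0.3/-0.6 134:-0.0/-0.3 141:-0.3/-0.5 147:-0.1/-0.4 151:-0.5/-0.8 159:-0.3/-0.3 162:-0.8/-0.9 171:-0.7/-0.8 177:9.0/-11.2
```

View pics/w19.png

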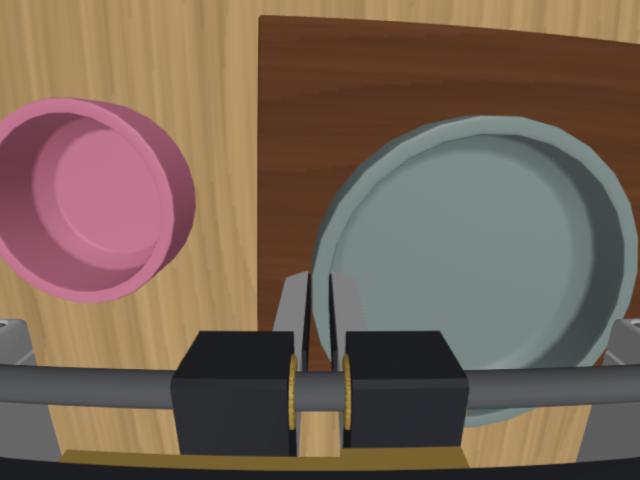

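Dish held. It droops about 1° on the far side and pivoted slightly, so its centre is at TCP + (.073,.0055). I'll correct both.

Call:
move_arm(
  twist=[
    [0,-0.003,0],
    [0,-0.006,0],
    [0,-0.009,0],
    [0,-0.012,0],
    [0,-0.014,0],
    [0,-0.014,0],
    [0,-0.014,0],
    [0,-0.014,0],
    [0,-0.014,0],
    [0,-0.014,0],
    [0,-0.014,0],
    [0,-0.014,0],
  ],
  offset=[
    [0,0,0.01],
    [0.002,-0.005,0.022],
    [0.006,-0.017,0.034],
    [0.012,-0.034,0.043],
    [0.02,-0.056,0.05],
    [0.029,-0.082,0.05],
    [0.039,-0.11,0.05],
    [0.049,-0.138,0.05],
    [0.059,-0.166,0.05],
    [0.069,-0.194,0.05],
    [0.078,-0.22,0.05],
    [0.086,-0.242,0.05],
  ],
  jaw=[255,255,255,255,255,255,255,255,255,255,255,255],
)

```text
time: 34.25
position: [0.4938, -0.0423, 0.1219]
orientation: [[0.016, 0.001, 1.0], [-0.002, 1.0, -0.001], [-1.0, -0.002, 0.016]]
force: [0.3, 1.3, -3.1]
opening: 0.09
```

Call:
move_arm(
  twist=[
    [0,0,0],
    [0,0,0],
    [0,0,0],
    [0,0,0],
    [0,0,0],
    [0,0,0],
    [0,0,0],
    [0,0,0],
    [0,0,0],
    [0,0,0],
  ],
  offset=[
    [0.007,-0.018,0],
    [0.0125,-0.034,0],
    [0.017,-0.046,0],
    [0.02,-0.053,-0.005],
    [0.02,-0.053,-0.013],
    [0.02,-0.053,-0.023],
    [0.02,-0.053,-0.033],
    [0.02,-0.053,-0.04],
    [0.02,-0.053,-0.043],
    [0.02,-0.053,-0.043],
  ],
  jaw=[255,255,255,255,255,255,255,255,255,255],
)

```text
time: 35.08
position: [0.5133, -0.0947, 0.0779]
orientation: [[0.014, 0.001, 1.0], [-0.001, 1.0, -0.001], [-1.0, -0.001, 0.014]]
force: [0.7, 1.0, -3.6]
opening: 0.093
```

```bash
python3 look.py w20 none;  python3 chk.py w20 .5885 -.0958 .095 .070 .078 .02; python3 edge.py w20 .5885 -.0958 .096 .070 .078|head -1;  python3 -c "
from h import *
c=cam('scene'); save(c,'scene20')
a=cv2.imread('pics/scene20.png')[150:330,180:420]; cv2.imwrite('pics/crop20.png',cv2.resize(a,(800,600),interpolation=cv2.INTER_CUBIC))"
```

```text
35.1333 [ 0.5137 -0.0949  0.0786] [-14.6  21.5  99.7   0.2  57.9 -14.6] [[0.016, 0.001, 1.0], [-0.002, 1.0, -0.001], [-1.0, -0.002, 0.016]]
w20 21091 6956 slope deg [-0.14  0.18] z 0.0979 centre [ 0.5864 -0.0891] rms 0.00029 cov 16
w20 [ 0.5863 -0.0891] n 37
```

View pics/w20.png

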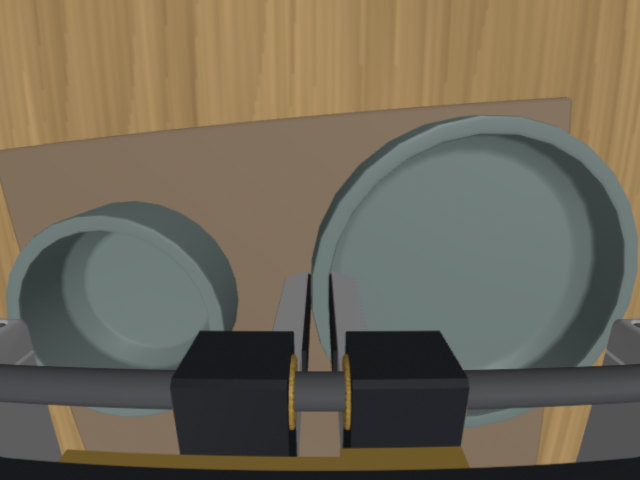

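View pics/crop20.png

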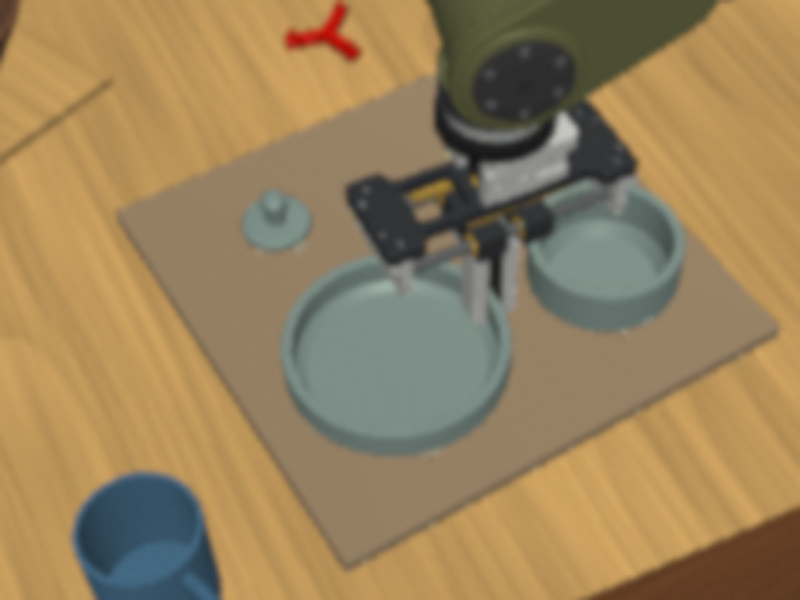

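Call:
move_arm(
  twist=[
    [0,0,0],
    [0,0,0],
    [0,0,0],
    [0,0,0],
    [0,0,0],
    [0,0,0],
    [0,0,0],
    [0,0,0],
    [0,0,0],
  ],
  offset=[
    [0.001,-0.003,-0.003],
    [0.002,-0.0067,-0.008],
    [0.002,-0.0067,-0.013],
    [0.002,-0.0067,-0.018],
    [0.002,-0.0067,-0.022],
    [0.002,-0.0067,-0.025],
    [0.002,-0.0067,-0.0265],
    [0.002,-0.0067,-0.0265],
    [0.002,-0.0067,-0.0265],
  ],
  jaw=[255,255,255,255,255,255,255,255,255],
)

```text
time: 35.93
position: [0.5159, -0.1017, 0.0526]
orientation: [[0.016, 0.001, 1.0], [-0.002, 1.0, -0.001], [-1.0, -0.002, 0.016]]
force: [0.5, -0.1, -2.8]
opening: 0.094
```

```bash
python3 look.py w21 none;  python3 chk.py w21 .5885 -.0958 .071 .070 .078 .012; python3 edge.py w21 .5885 -.0958 .071 .070 .078|head -1
```

```text
35.9833 [ 0.516  -0.1017  0.0527] [-15.2  24.1 100.1   0.2  54.9 -15.3] [[0.017, 0.001, 1.0], [-0.002, 1.0, -0.001], [-1.0, -0.002, 0.017]]
w21 17728 7314 slope deg [-0.08  0.2 ] z 0.0727 centre [ 0.5889 -0.0958] rms 0.0002 cov 16
w21 [ 0.589  -0.0962] n 37
```

Call:
move_arm(
  twist=[
    [0,0,0],
    [0,0,0],
    [0,0,0],
    [0,0,0],
    [0,0,0],
    [0,0,0],
  ],
  offset=[
    [-0.0004,0,-0.001],
    [-0.0004,0,-0.0025],
    [-0.0004,0,-0.0035],
    [-0.0004,0,-0.0045],
    [-0.0004,0,-0.0045],
    [-0.0004,0,-0.0045],
  ],
  jaw=[255,255,255,255,255,255],
)

```text
time: 36.48
position: [0.5156, -0.1017, 0.0482]
orientation: [[0.016, 0.001, 1.0], [-0.002, 1.0, -0.001], [-1.0, -0.002, 0.016]]
force: [0.0, -0.1, -2.9]
opening: 0.094
```

Call:
move_arm(
  twist=[
    [0,0,0],
    [0,0,0],
    [0,0,0],
    [0,0,0],
  ],
  offset=[
    [0,0,-0.0005],
    [0,0,-0.0009],
    [0,0,-0.0009],
    [0,0,-0.0009],
  ],
  jaw=[255,255,255,255],
)

```text
time: 36.82
position: [0.5156, -0.1017, 0.0473]
orientation: [[0.016, 0.001, 1.0], [-0.002, 1.0, -0.001], [-1.0, -0.002, 0.016]]
force: [-0.7, 0.5, -3.6]
opening: 0.096
```

Call:
move_arm(
  twist=[
    [0,0,0],
    [0,0,0],
    [0,0,0],
    [0,0,0],
  ],
  offset=[
    [0,0,-0.0005],
    [0,0,-0.0008],
    [0,0,-0.0008],
    [0,0,-0.0008],
  ],
  jaw=[255,255,255,255],
)

```text
time: 37.15
position: [0.5156, -0.1017, 0.0464]
orientation: [[0.016, 0.001, 1.0], [-0.002, 1.0, -0.001], [-1.0, -0.002, 0.016]]
force: [0.6, 0.6, -3.7]
opening: 0.096
```

Call:
move_arm(
  twist=[
    [0,0,0],
    [0,0,0],
    [0,0,0],
    [0,0,0],
  ],
  offset=[
    [0,0,-0.0003],
    [0,0,-0.0006],
    [0,0,-0.0006],
    [0,0,-0.0006],
  ],
  jaw=[255,255,255,255],
)

```text
time: 37.48
position: [0.5156, -0.1017, 0.0459]
orientation: [[0.016, 0.001, 1.0], [-0.002, 1.0, -0.001], [-1.0, -0.002, 0.016]]
force: [-0.9, 0.1, -2.7]
opening: 0.093
```

Call:
move_arm(
  twist=[
    [0,0,0],
    [0,0,0],
    [0,0,0],
    [0,0,0],
  ],
  offset=[
    [0,0,-0.0003],
    [0,0,-0.0006],
    [0,0,-0.0006],
    [0,0,-0.0006],
  ],
  jaw=[255,255,255,255],
)

```text
time: 37.82
position: [0.5156, -0.1017, 0.0454]
orientation: [[0.016, 0.001, 1.0], [-0.002, 1.0, -0.001], [-1.0, -0.002, 0.016]]
force: [-3.0, 1.0, 1.9]
opening: 0.092
```

```bash
python3 look.py w22 none;  python3 chk.py w22 .5885 -.0958 .066 .070 .078 .012; python3 edge.py w22 .5885 -.0958 .066 .070 .078|head -1
```

```text
37.8667 [ 0.5156 -0.1018  0.0454] [-15.2  24.7 100.4   0.2  54.  -15.3] [[0.016, 0.001, 1.0], [-0.002, 1.0, -0.001], [-1.0, -0.002, 0.016]]
w22 17336 7055 slope deg [0.28 0.18] z 0.0662 centre [ 0.5883 -0.0955] rms 0.00021 cov 16
w22 [ 0.5885 -0.0961] n 37
```

Call:
move_arm(
  twist=[
    [0,0,0],
    [0,0,0],
    [0,0,0],
    [0,0,0],
  ],
  offset=[
    [0,0,-0.0002],
    [0,0,-0.0003],
    [0,0,-0.0003],
    [0,0,-0.0003],
  ],
  jaw=[255,255,255,255],
)

```text
time: 38.2
position: [0.5155, -0.1017, 0.0452]
orientation: [[0.016, 0.001, 1.0], [-0.002, 1.0, -0.001], [-1.0, -0.002, 0.016]]
force: [-5.8, 0.7, 4.0]
opening: 0.094
```

Call:
move_arm(
  twist=[
    [0,0,0],
    [0,0,0],
    [0,0,0],
    [0,0,0],
    [0,0,0],
    [0,0,0],
    [0,0,0],
  ],
  offset=[
    [0,0,0.0003],
    [0,0,0.0003],
    [0,0,0.0003],
    [0,0,0.0003],
    [0,0,0.0003],
    [0,0,0.0003],
    [0,0,0.0003],
  ],
  jaw=[225,215,205,195,195,195,195],
)

```text
time: 38.78
position: [0.5155, -0.1017, 0.0455]
orientation: [[0.016, 0.001, 1.0], [-0.002, 1.0, -0.001], [-1.0, -0.002, 0.016]]
force: [-0.9, -0.1, 0.4]
opening: 0.235
```

Call:
move_arm(
  twist=[
    [0,0,0],
    [0,0,0],
    [0,0,0],
    [0,0.008,0],
    [0,0.016,0],
    [0,0.016,0],
    [0,0.016,0],
    [0,0.016,0],
    [0,0.016,0],
    [0,0.016,0],
    [0,0.016,0],
    [0,0.016,0],
  ],
  offset=[
    [0,0,0.005],
    [0,0,0.013],
    [0,0,0.025],
    [0,0,0.045],
    [0,0,0.075],
    [0,0,0.11],
    [0,-0.02,0.15],
    [0,-0.05,0.19],
    [0,-0.08,0.23],
    [0,-0.11,0.25],
    [0,-0.13,0.25],
    [0,-0.13,0.25],
  ],
  jaw=[195,195,195,195,195,195,190,150,100,50,0,0],
)

```text
time: 39.78
position: [0.5153, -0.236, 0.2988]
orientation: [[0.004, 0.004, 1.0], [-0.005, 1.0, -0.004], [-1.0, -0.005, 0.004]]
force: [-0.4, -0.6, -0.3]
opening: 0.571
```

```bash
python3 look.py w23 none
python3 chk.py w23 .5885 -.0958 .066 .070 .078 .008; python3 chk.py w23 .4084 -.111 .086 .049 .057 .008; python3 chk.py w23 .4165 -.2908 .112 .029 .033;python3 lidp.py w23 .601 -.277 .041
python3 - <<'E'
import numpy as np
from h import *
W=np.load('/tmp/w23.npz')['W'].reshape(-1,3)
r=np.hypot(W[:,0]-.601,W[:,1]+.277)
T=W[(r<.02)&(W[:,2]>.0625)&(W[:,2]<.07)]; print('knob top',len(T),T.mean(0).round(4))
c=cam('scene'); save(c,'scene23')
a=cv2.imread('pics/scene23.png')[150:330,180:420]; cv2.imwrite('pics/crop23.png',cv2.resize(a,(800,600),interpolation=cv2.INTER_CUBIC))
c=cam('top'); save(c,'top23')
E
```

```text
39.8333 [ 0.5153 -0.2338  0.297 ] [-28.1  16.2  76.3  -0.1  87.2 -27.9] [[0.002, 0.004, 1.0], [-0.003, 1.0, -0.004], [-1.0, -0.003, 0.002]]
w23 3346 1473 slope deg [ 0.02 -0.05] z 0.0662 centre [ 0.5892 -0.0956] rms 7e-05 cov 17
w23 3247 1436 slope deg [0.38 0.11] z 0.0859 centre [ 0.4094 -0.1114] rms 6e-05 cov 18
w23 947 328 slope deg [-0.12  0.08] z 0.1116 centre [ 0.4172 -0.2907] rms 0.0001 cov 16
433 190 slope deg [-0.76  3.05] z 0.0395
[ 0.575  -0.3029  0.0325] [ 0.6277 -0.2497  0.0485]
knob top 208 [ 0.6016 -0.2759  0.0646]
```

View pics/w23.png

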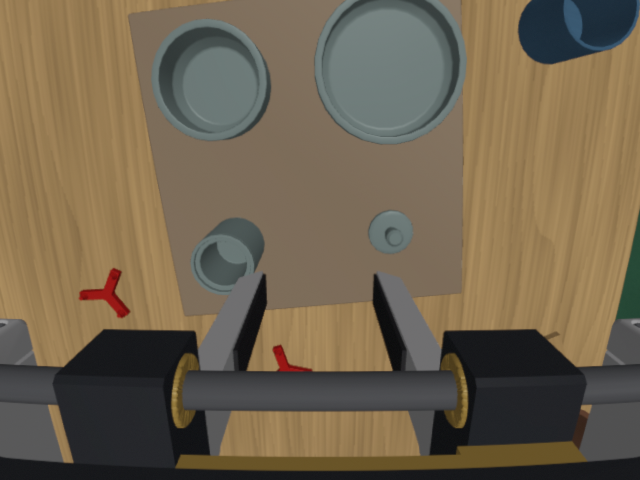

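View pics/crop23.png

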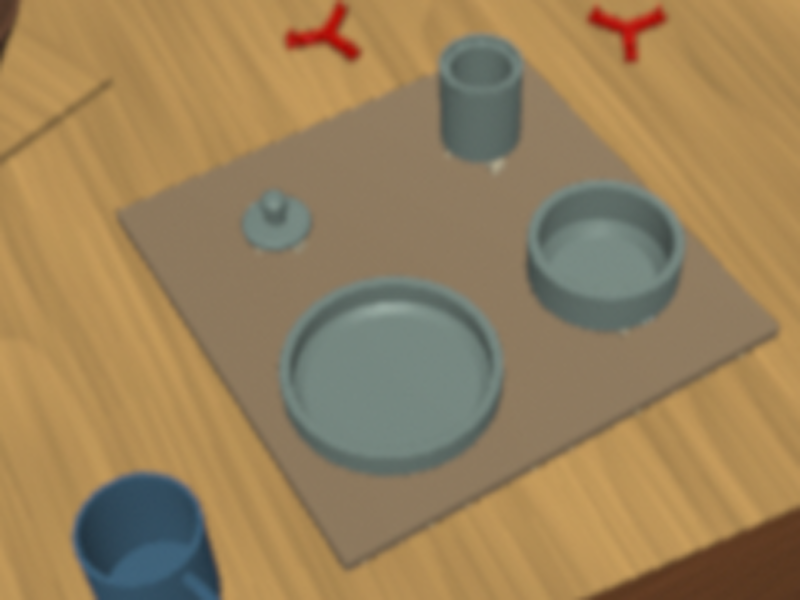

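View pics/top23.png

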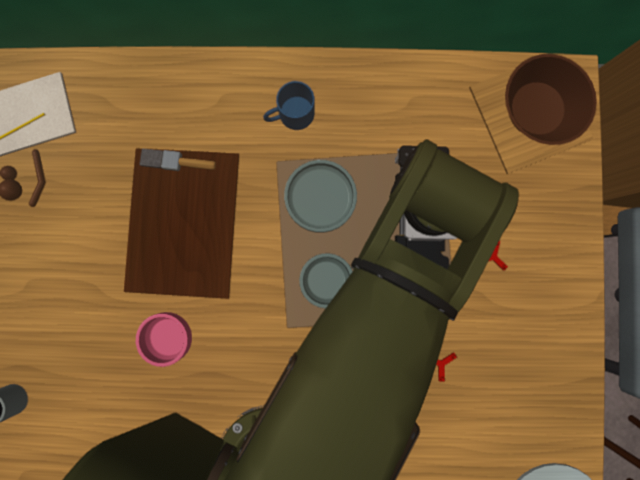

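The final views show all four pieces upright and level on their stilts. The brush, mug, pink bowl and red stilts have not moved, and the arm is clear. Handing the job in.

```bash
python3 -c "
from rig import ticket,robot
print(robot.read_state()['time'],robot.read_state()['qd'].round(2)); print(ticket.sign_off())"
```

```text
39.9333 [ 1.23 -0.02  0.97  0.05 -0.22  0.06]
the job is handed in; nothing more can be done
None
```

I took the stack apart in order and set the lid, jar, bowl and dish each on its own cream stilt, then handed the job in at about 40 s of the 144 s allowed. Each piece was lowered in small steps until it made light contact (about 5–8 N) before I let go.

**Position:** in the last pictures each piece was centred within about 1 mm of where I had measured its stilt. Once a piece was on it, a stilt was mostly hidden, so I could not measure again whether it had moved; the wrist force while setting down stayed small (at most about 6 N sideways).

| Piece | Position (x, y in m) | Height reading (m) |
|---|---|---|
| Lid | (.602, -.276) | knob top .065 |
| Jar | (.417, -.291) | rim .112 |
| Bowl | (.409, -.111) | rim .086 |
| Dish | (.589, -.096) | rim .066 |

The heights match pieces resting on the pin tops, allowing for the wrist camera reading about 1 mm low throughout. Jar, bowl and dish measured level within 0.4°.

**Disagreements:**
- **Cameras:** the scene camera differed from the other two by up to about 4 mm in y, so I relied on the wrist camera, which agreed with the top one.
- **Bowl and dish:** both pivoted about 5 mm in the wall grip. I measured this and corrected for it before setting them down.
- **Lid:** one last, sparse tilt reading showed about 3° at 433 points. I put it down to noise, because the reading just after placing was under 0.5° and the knob had not moved.

The brush, mug, pink bowl and red stilts were left alone and looked unmoved.

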